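# Wedge a step bench's end panel tight

### The job

Assemble this knock-down step bench: stand the loose wedge in the slot of the rail's tenon, thin end down and flat side against the end panel, and let go of it. Then take the mallet and tap the wedge down, gently so that nothing splits, until it has pulled the panel home and sits tight. Put the mallet back on the table, clear of the bench, and leave everything else where it is.

Things in the scene. Friction and masses are not known exactly. Their poses are not given: they have to be found in the camera images.
- rail: Clamped, fixed part of a low wooden step bench: level rail, and a tenon 40 wide that sticks 48 mm out of the loose end panel, from z = 60 to 100 mm, with a slot 16 wide (y) straight down through it beside the panel. Origin on the table below the panel's outer face (nominal, panel home), on the centre line; x along the rail, out to the tenon's end; z up.
- slot (a point): Middle of the slot's mouth on the tenon's top, 100 mm above the table, at rail x = 9.5 mm; axes as the rail's. The slot runs from the panel's outer face to a sloping end wall at rail x = 18.9 mm at the tenon's top and 13.9 mm at its underside, 40 mm lower (taper 1 in 8, as the wedge's).
- panel (a joint): Loose upright end panel (240 wide along rail y, 24 thick, 120 high) sliding along rail x with about 3 N friction. 0 m: home against the rail's shoulder; positive: that far out, narrowing the slot; starts 1.5 to 2.5 mm out. Outer face at rail x = this value, give or take 2 mm from bench to bench.
- wedge: Loose wooden wedge 110 long, 14 wide (y), standing thin end down in a hole of the block; 30 g. Origin: centre of the thin end, z up along it. Flat face at x = -6 mm; sloping face from x = 6 mm at the thin end to 19.75 mm at the top; thin end chamfered 1.5 mm. In the slot its x points as rail x. Grip it by the side faces near the top.
- wedge_top (a point): Middle of the wedge's flat top (26 x 14), 110 mm above the thin end. It gets tight with its top somewhere from 139 to 171 mm above the table, 8 mm higher for each mm that the panel stands out. It slides down under 3 to 8 N until the panel is home; it is tight when a push of about 20 N no longer moves it; some 60 N splits the tenon. It stays where it is driven (friction about 0.4).
- kit: Plywood block 170 x 50 x 55 high, fixed on the table, with three holes 50 mm apart along its x, their floor 15 mm above the table: the wedge stands in one (its x as the block's x), round dowels in the others. Origin under its centre.
- mallet: Mallet, about 340 g, standing on a striking face: black rubber head 66 (x) x 44 (y) x 84 high, both striking faces level; round handle 21 thick, 150 long, level at 42 mm height, pointing along +x. Origin: centre of the lower face, z up. Light taps are well given with the head itself held by its two sides, 44 mm apart.
- mallet_grip (a point): Point inside the mallet's head, on its middle axis, 60 mm above its lower striking face: a good place to hold it by its two sides.
- dowel_a: Bystander: round dowel 11 thick, 95 long, upright in the block; origin at its foot.
- dowel_b: Bystander: a second such dowel.
- slats: Bystander: two seat boards, stacked, 368 x 63 x 36 high, lying flat. Origin under the middle.
- padlock: Bystander: brass padlock 75 x 42 x 20, lying flat. Origin under its body.
- tape: Bystander: roll of white tape 64 across, 25 high.
- lunchbox: Bystander: round glass food box 165 across, 70 high.
- bottle: Bystander: dark drinking bottle 76 across, 205 high.
- dumbbell: Bystander: dumbbell 192 long, 68 across, lying.
Not all that is in view belongs to the job. Leave any pink look-alike of the part that bears panel alone. Several things have the shape of the wedge; the one meant has the colours described above.

How it is judged:
On the way, in this order (a step that is already met when the one before it is completed fails the run):
1. the wedge stands in the slot beside the panel, thin end down, and has been let go (z of wedge in the frame of rail below 0.094 m and horizontal distance between wedge and slot below 0.01 m and angle between wedge's own z axis and vertical below 0.2 rad and contact force between the fingers and wedge below 0.1 N), for 0.3 s.
2. the mallet drives the wedge until the panel is home and the wedge presses on the tenon with more than 20 N (contact force between mallet and wedge above 2 N and value of joint panel below 0.001 m and contact force between wedge and rail above 20 N).
At the end, for the whole second after the job is handed in: The panel is home (within 1 mm); the wedge stands upright (within 7 degrees) in the slot, flat face to the panel, and is tight: it presses on the tenon with more than 20 N by itself. The mallet is at rest on the table, touching neither wedge nor rail, its head 80 mm or more from the slot (value of joint panel below 0.001 m and contact force between wedge and rail above 20 N and horizontal distance between wedge and slot below 0.01 m and angle between wedge's own z axis and vertical below 0.12 rad and x of wedge_top in the frame of rail above 0.009 m and height (world z) of mallet below 0.045 m and linear speed of mallet below 0.02 m/s and contact force between mallet and wedge below 0.05 N and contact force between mallet and rail below 0.05 N and horizontal distance between mallet and slot above 0.08 m).
It fails at once if a blow or push of more than 60 N on the wedge with the mallet (contact force between mallet and wedge above 60 N).
It fails at once if the wedge overdriven: more than 120 N on the tenon, which splits (contact force between wedge and rail above 120 N).
It fails at once if the wedge pressed tight by hand (more than 30 N on the tenon while the fingers touch it) instead of tapped with the mallet (contact force between the fingers and wedge above 0.5 N and contact force between wedge and rail above 30 N).
It fails at once if a bystander moved by more than 3 cm (distance of any of dowel_a, dowel_b, slats, padlock, tape, lunchbox, bottle, dumbbell from where it was at the start of the episode above 0.03 m).
It also fails if it takes over 66 s, if anything falls off the work surface, if the arm or the gripper's body presses on something with over 40 N, if the wrist force passes 120 N, or if a joint passes its speed limit or range.

### The arm

A 6-joint arm with a two-finger parallel gripper is mounted at the origin on the work surface. World frame = base frame: x ahead of the robot, y to its left, z up, the work surface at z = 0. Lengths are in m, angles in rad, forces in N, time in s.
With the tool pointing down it reaches from about 0.375 to 0.975 m from the base axis. Payload 3.8 kg.
Tool frame: the origin (TCP) lies at the very end of the fingers, on their centre line; the grasp point (between the pads) lies 19 mm behind it (bot.grip_point_offset is the distance from the TCP to the grasp point, in m); z points along the fingers, x is the direction in which the jaws open and shut, and the axes are right-handed (so a half turn about z gives the same grasp; the last joint's range is limited). The gripper opens to 85 mm and grips with 20 to 120 N. Pads are 22 mm wide; open, the fingers measure 114 mm over their backs; the gripper's body (76 mm by 85 mm) begins 54 mm behind the grasp point. The pads swing forward as they close: fully open they stand 13 mm farther back than shut.
Start: joints at [-1.201, 0.264, 1.604, -0, 1.274, -0.037], TCP at [0.267, -0.62, 0.231] pointing down, gripper open.
Joint ranges: [-2.63, 2.63], [-0.94, 2.18], [0.31, 2.57], [-1.31, 4.45], [0, 2.66], [-2.55, 2.55]. Speed limits (rad/s): [2.57, 2.57, 3.14, 3.14, 3.14, 3.14].

### API

Orientations are given as a rotation vector (axis times angle).
In Python, from workcell import bot, read_camera gives the robot as it stands.
- The arm moves only by the tool arm_command, never from a script. Its argument "rows" is a list of rows, each an object with "delta_rot": the turn, a rotation vector about the tool's x, y, z in rad, a list of three; "xyz": the shift along the tool's x, y, z in m, a list of three; "gripper": the finger opening in m, from 0 to 0.0854. A call has 1 to 12 rows; each row shifts and turns the commanded pose from where the row before left it, along the tool's axes as they then stand; what a row does not reach is not made up. A row lasts 1/10 s, in which the tool goes at most 50 mm and 8.59 degrees, less where a joint would pass 70% of its speed; a pose out of reach is approached as far as the arm can. A call is refused whole if a number of a shift passes 0.05 or a number of a turn 0.15, either way. A call with a gripper value outside its range is refused whole. The fingers move at their own pace and stop on an object; "force" is the grip in N (left out, the last holds). Time passes only in rows, so rows that do not move let the fingers close. It gives the time, the measured TCP pose, the force and the opening at its end, in the units of the state.
- bot.read_state(): the state, without advancing time (a new reading comes with each control period).
- read_camera(name): name is "side" or "top" or "wrist"; returns a dict with "pixels" (480x640x3 uint8, red, green, blue), "range_z" (480x640 float32, m along the optical axis (not along the pixel's ray), 0 where there is no reading), "intrinsics" (3x3 intrinsics, pixels), "camera_from_world" (4x4, takes a point from world to camera coordinates). Camera axes: x right, y up, looking along -z (the intrinsics and any distortion apply to the point x, -y, -z); pixel columns grow to the right and rows downward; lengths in m; the calibration is good to about 2 mm. A picture is of the moment at which its call begins.
- bot.finish_job(): hands the job in, once; it reports no verdict.
The state is a dict: "time": time; "q": joint angles; "joint_vel": joint speeds; "joint_torque": joint torques, N m; "tool_pos": TCP position; "tcp_rot": TCP orientation; "wrist_force": force on the tool from outside, world axes, zero at the start; "torque": the same for the moment, N m; "width": opening from 0.0 (shut) to 1.0 (fully open).
Only numpy, scipy, OpenCV 4.12 (cv2) and the standard library are available. Lean on these libraries where they do the work, as an engineer would, in place of code of your own. Each camera call takes 0.05 s, during which the arm holds its last target.

## Working session

There is one attempt and no reset: what is moved stays moved. The work goes in short steps, Python scripts to look and compute and a tool call to move; the robot and the scene stay as the last step left them, time stands still between calls to the robot, and variables do not carry over. Pictures are saved under pics/ and viewed, and the job is handed in when it is done.

Besides the shell and the picture viewer there is one more tool, called after "Call:" as name(argument=value, ...) on one line, values as JSON. arm_command: Moves the arm, as the interface text tells. Its arguments: {"type":"object","properties":{"rows":{"type":"array","items":{"type":"object","properties":{"delta_rot":{"type":"array","items":{"type":"number"}},"xyz":{"type":"array","items":{"type":"number"}},"gripper":{"type":"number"}}}},"force":{"type":"number"}},"required":["rows"]}

```bash
ls -la; mkdir -p pics
python3 - <<'E'
from workcell import bot, read_camera
import cv2,numpy as np
print(bot.read_state())
for n in ("side","top","wrist"):
    c=read_camera(n); cv2.imwrite(f"pics/{n}0.png",c["pixels"][:,:,::-1]); np.savez(f"{n}0.npz",**c)
    M=np.linalg.inv(c["camera_from_world"]); print(n,c["intrinsics"].tolist(),M[:3,3],-M[:3,2]); print([k for k in c])
E
```

```text
total 12
drwxr-xr-x  3 agent agent 4096 Dec  7 14:24 .
drwxr-xr-x 23 root  root  4096 Dec  7 14:24 ..
drwxr-xr-x  2 agent agent 4096 Dec  7 14:24 pics
{'time': 0.0, 'q': array([-1.20091478e+00,  2.64784840e-01,  1.60538667e+00,  1.98942747e-05,
        1.27368231e+00, -3.69239286e-02]), 'joint_vel': array([ 2.53814835e-05, -1.06526346e-03,  3.42767735e-04, -2.19641751e-03,
       -2.93209336e-03,  1.36949453e-03]), 'joint_torque': array([ 2.86964359e-04, -5.15111625e+01, -3.67313397e+01, -9.85327983e-05,
        1.30506992e-02, -1.98322185e-07]), 'tool_pos': array([ 0.26680717, -0.6192347 ,  0.22993383]), 'tcp_rot': array([-2.62326929,  1.7261855 ,  0.00287444]), 'wrist_force': array([ 0.07111272, -0.87658325, -0.50412046]), 'torque': array([ 0.02028073, -0.02857745, -0.01237092]), 'width': 1.002482716494034}
side [[466.12746927873036, 0.0, 316.14794573033066], [0.0, 466.12746927873036, 240.516291714983], [0.0, 0.0, 1.0]] [-0.05901128  0.71067683  0.60837397] [ 0.57867062 -0.64137594 -0.50376306]
['pixels', 'range_z', 'intrinsics', 'camera_from_world']
top [[479.7880599517499, 0.0, 317.8548808767474], [0.0, 479.7880599517499, 234.39660454008606], [0.0, 0.0, 1.0]] [0.25758516 0.10757398 1.34766468] [ 0.20496032 -0.01357548 -0.97867613]
['pixels', 'range_z', 'intrinsics', 'camera_from_world']
wrist [[356.3467486178396, 0.0, 319.1416150235663], [0.0, 356.3467486178396, 239.6480288072589], [0.0, 0.0, 1.0]] [ 0.33156737 -0.59284261  0.37169106] [-0.25722865 -0.10689308 -0.96042037]
['pixels', 'range_z', 'intrinsics', 'camera_from_world']
```

View pics/top0.png

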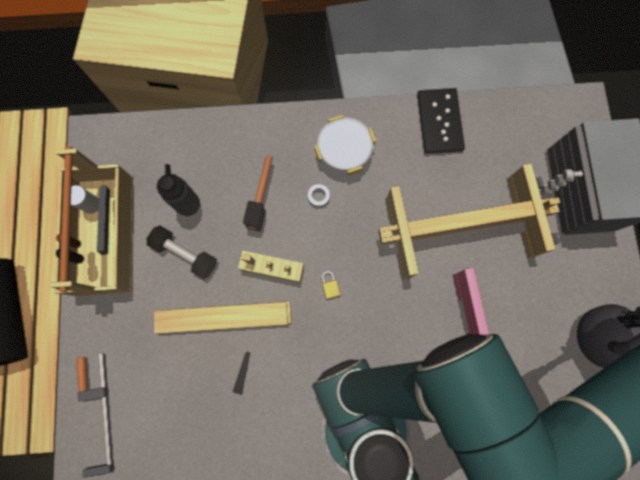

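View pics/side0.png

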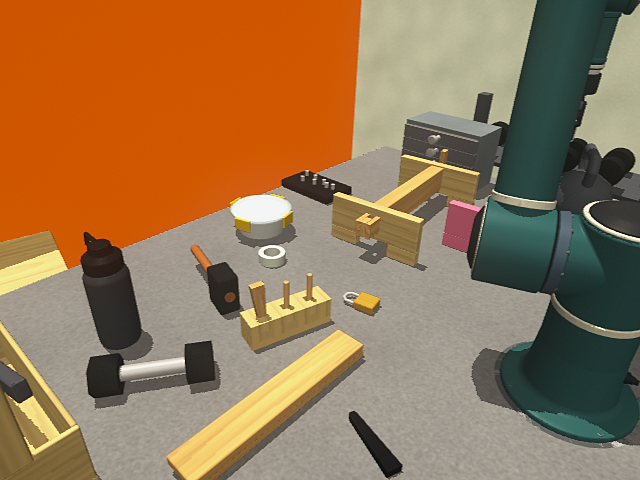

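View pics/wrist0.png

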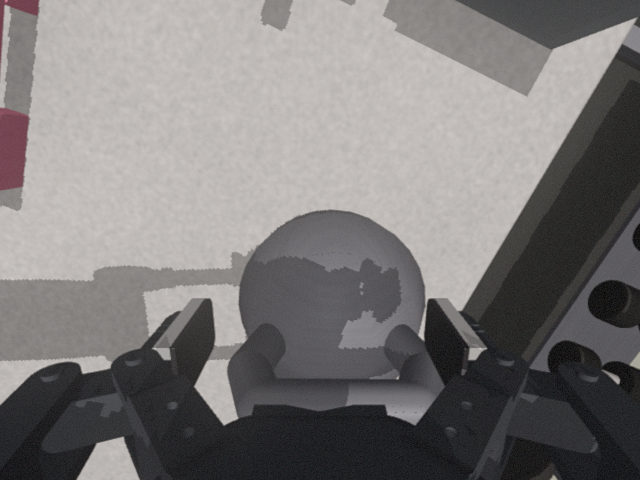

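```bash
cat > h.py <<'E'
import numpy as np,cv2
from workcell import bot, read_camera
def snap(n,fn=None):
    c=read_camera(n)
    if fn: cv2.imwrite(f"pics/{fn}.png",c["pixels"][:,:,::-1]); np.savez(f"{fn}.npz",**c)
    return c
def load(fn): return dict(np.load(fn+".npz"))
def ray(c,u,v):
    K=c["intrinsics"]; M=np.linalg.inv(c["camera_from_world"])
    d=np.array([(u-K[0,2])/K[0,0],-(v-K[1,2])/K[1,1],-1.0])
    return M[:3,3],M[:3,:3]@d
def onz(c,u,v,z):
    o,d=ray(c,u,v); return o+d*(z-o[2])/d[2]
def dep(c,u,v):
    o,d=ray(c,u,v); return o+d*c["range_z"][int(round(v)),int(round(u))]
def cloud(c):
    K=c["intrinsics"]; M=np.linalg.inv(c["camera_from_world"])
    v,u=np.mgrid[0:480,0:640]; z=c["range_z"]
    P=np.stack([(u-K[0,2])/K[0,0]*z,-(v-K[1,2])/K[1,1]*z,-z],-1)
    return P@M[:3,:3].T+M[:3,3]
def proj(c,p):
    q=c["camera_from_world"]@np.append(p,1); K=c["intrinsics"]
    return K[0,0]*q[0]/-q[2]+K[0,2], K[1,1]*-q[1]/-q[2]+K[1,2]
def crop(c,x0,y0,x1,y1,s,fn):
    im=cv2.resize(c["pixels"][y0:y1,x0:x1,::-1],None,fx=s,fy=s,interpolation=cv2.INTER_CUBIC); cv2.imwrite(f"pics/{fn}.png",im)
E
python3 - <<'E'
from h import *
t=load("top0"); s=load("side0")
np.set_printoptions(precision=4,suppress=True)
for n,(u,v) in dict(kit=(270,266),bottle=(180,195),mallet=(255,215),handle=(266,160),tape=(319,196),lunch=(345,145),tenon=(385,232),rail=(470,218),panelend1=(396,190),panelend2=(412,272),farpanel=(535,210),pad=(332,290),slat=(220,317)).items(): print(n,dep(t,u,v),t["range_z"][v,u])
crop(t,230,140,310,290,4,"a1"); crop(t,360,160,580,300,3.6,"a2")
crop(s,140,200,440,380,2.6,"a3")
E
```

```text
kit [0.4461 0.2231 0.0789] 1.2788165
bottle [0.633  0.4373 0.1628] 1.2320235
mallet [0.588  0.2568 0.0822] 1.3042278
handle [0.756  0.2225 0.0504] 1.3701785
tape [ 0.6541  0.0777 -0.001 ] 1.4015843
lunch [ 0.7783 -0.0045  0.0693] 1.3593758
tenon [ 0.5125 -0.0878  0.1033] 1.2727257
rail [ 0.5331 -0.3147  0.1124] 1.2711012
panelend1 [ 0.6207 -0.1253  0.1216] 1.2775168
panelend2 [ 0.3996 -0.1444  0.1194] 1.234564
farpanel [ 0.5408 -0.4855  0.1217] 1.2658854
pad [0.3767 0.0608 0.0183] 1.3260205
slat [0.3235 0.3691 0.0312] 1.2983207
```

View pics/a1.png

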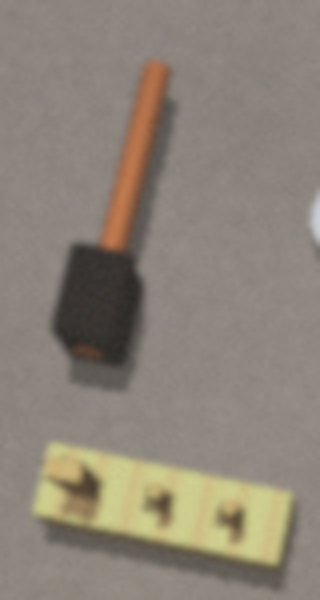

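View pics/a2.png

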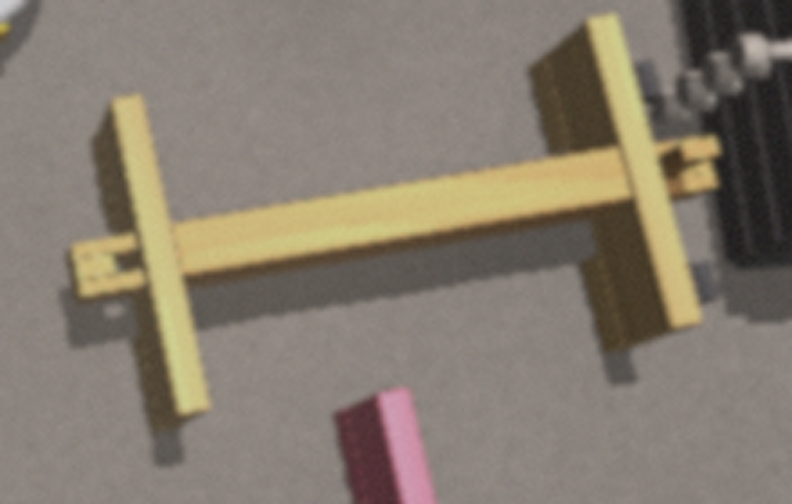

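View pics/a3.png

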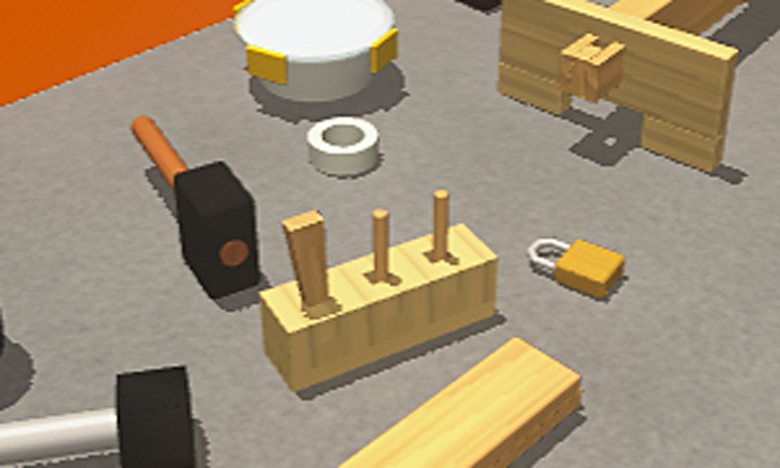

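Run:
```python
from h import *
t=load("top0"); s=load("side0")
crop(s,320,90,500,275,4,"b1"); crop(t,375,180,425,280,6,"b2")
```

```text
(no output)
```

View pics/b1.png

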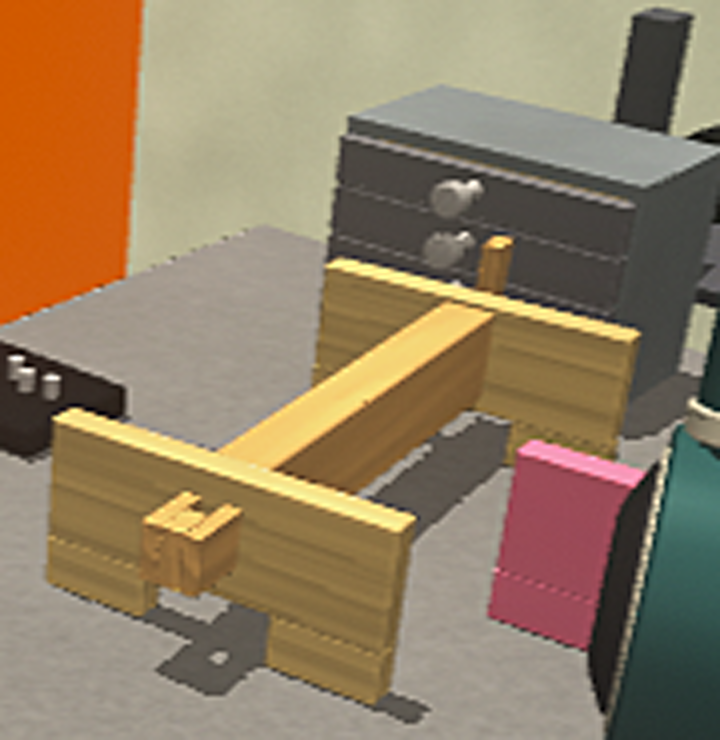

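View pics/b2.png

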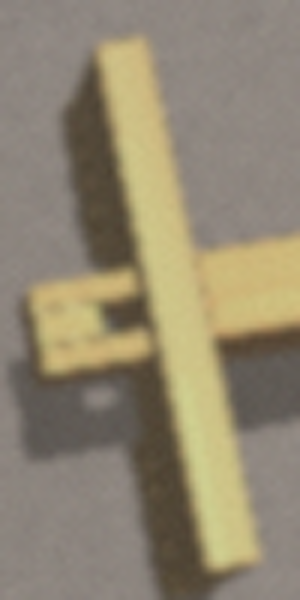

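Run:
```python
from h import *
np.set_printoptions(precision=4,suppress=True)
t=load("top0"); s=load("side0")
for nm,c in (("top",t),("side",s)):
    P=cloud(c); 
    def rect(mask,lab):
        Q=P[mask]; 
        if len(Q)<20: print(lab,len(Q)); return
        r=cv2.minAreaRect((Q[:,:2]*1000).astype(np.float32)); print(nm,lab,len(Q),np.array(r[0]),np.array(r[1]),r[2],np.median(Q,0))
    X,Y,Z=P[...,0],P[...,1],P[...,2]
    ok=c["range_z"]>0
    rect(ok&(abs(Z-.12)<.004)&(abs(X-.51)<.17)&(abs(Y+.135)<.05),"panel top")
    rect(ok&(abs(Z-.100)<.006)&(abs(X-.51)<.05)&(Y>-.118)&(Y<-.06),"tenon top")
    rect(ok&(abs(Z-.12)<.004)&(abs(X-.54)<.17)&(abs(Y+.485)<.05),"far panel top")
    rect(ok&(abs(Z-.110)<.006)&(abs(X-.53)<.05)&(Y<-.19)&(Y>-.4),"rail top")
    rect(ok&(abs(Z-.055)<.004)&(abs(X-.44)<.1)&(abs(Y-.22)<.15),"kit top")
    rect(ok&(abs(Z-.125)<.008)&(abs(X-.44)<.1)&(abs(Y-.22)<.15),"wedge top")
    rect(ok&(abs(Z-.11)<.004)&(abs(X-.44)<.1)&(abs(Y-.22)<.15),"dowel tops")
    rect(ok&(abs(Z-.084)<.005)&(abs(X-.58)<.06)&(abs(Y-.25)<.06),"mallet top")
```

```text
top panel top 798 [ 515.0951 -153.2081] [238.8322  62.9071] 6.311445713043213 [ 0.5124 -0.1357  0.1194]
top tenon top 209 [509.2446 -97.1204] [40.0826 44.5215] 6.601861476898193 [ 0.5088 -0.0934  0.0994]
top far panel top 813 [ 550.493  -476.1517] [238.6638  78.5468] 1.9078567028045654 [ 0.5478 -0.4945  0.1195]
top rail top 879 [ 530.0715 -295.4903] [ 41.0473 213.6235] 6.0101237297058105 [ 0.5282 -0.2964  0.1136]
top kit top 854 [450.9199 225.2924] [169.7445  50.8457] 74.32569122314453 [0.4494 0.2182 0.0547]
top wedge top 58 [467.1509 282.7926] [25.6765 14.2573] 72.76144409179688 [0.4669 0.2822 0.1238]
top dowel tops 28 [452.5333 230.8469] [118.99   11.885] 75.57926940917969 [0.45   0.225  0.1104]
top mallet top 345 [594.2985 264.3225] [44.5109 65.0325] 73.78025817871094 [0.5943 0.2644 0.0834]
side panel top 574 [ 513.6674 -151.7907] [239.7696  65.991 ] 6.248598098754883 [ 0.4992 -0.1328  0.12  ]
side tenon top 189 [522.717  -95.3856] [73.5445 45.1132] 0.18845383822917938 [ 0.5065 -0.0907  0.0999]
side far panel top 362 [ 545.6198 -479.3956] [237.0386  82.8815] 13.491656303405762 [ 0.5434 -0.4929  0.1199]
side rail top 459 [ 527.4142 -294.1077] [ 42.2977 211.3777] 5.633578300476074 [ 0.52   -0.281   0.1147]
side kit top 1416 [449.9558 225.9395] [170.272   53.7818] 74.4410400390625 [0.4467 0.2313 0.0553]
side wedge top 120 [465.9928 282.9773] [24.6115 17.0241] 72.45591735839844 [0.4635 0.2838 0.1241]
side dowel tops 102 [451.5701 234.018 ] [124.8399  14.022 ] 73.95004272460938 [0.4561 0.2521 0.1096]
side mallet top 433 [593.9893 265.9352] [43.5059 67.3014] 74.86302947998047 [0.5898 0.2677 0.0839]
```

Call:
arm_command(rows=[{"delta_rot":[0,0,-0.148],"xyz":[0,0,-0.012],"gripper":0.0854},{"delta_rot":[0,0,-0.148],"xyz":[0,0,-0.012],"gripper":0.0854},{"delta_rot":[0,0,-0.148],"xyz":[0,0,-0.012],"gripper":0.0854},{"delta_rot":[0,0,-0.148],"xyz":[0,0,-0.012],"gripper":0.0854},{"delta_rot":[0,0,-0.148],"xyz":[0,0,-0.012],"gripper":0.0854},{"delta_rot":[0,0,-0.147],"xyz":[0,0,-0.012],"gripper":0.0854},{"xyz":[0.011,-0.047,0],"gripper":0.0854},{"xyz":[0.011,-0.047,0],"gripper":0.0854},{"xyz":[0.011,-0.047,0],"gripper":0.0854},{"xyz":[0.011,-0.047,0],"gripper":0.0854},{"xyz":[0.011,-0.047,0],"gripper":0.0854}])

```text
invalid input
```

```bash
cat >> h.py <<'E'
from scipy.spatial.transform import Rotation as R
def plan(xyz,xang=None):
    """prints total tool turn to point down with tool x at xang (deg), and shift in tool axes after that turn"""
    s=bot.read_state(); r=R.from_rotvec(s["tcp_rot"])
    m=r.as_matrix(); cur=np.degrees(np.arctan2(m[1,0],m[0,0]))
    if xang is None: rt=r
    else:
        a=np.radians(xang); x=np.array([np.cos(a),np.sin(a),0]); z=np.array([0,0,-1.]); rt=R.from_matrix(np.stack([x,np.cross(z,x),z],1))
    d=(r.inv()*rt).as_rotvec()
    w=np.array(xyz)-s["tool_pos"]
    print("t",round(s["time"],2),"pos",s["tool_pos"].round(4),"xang",cur.round(2),"turn",d.round(4),"shift",(rt.inv().apply(w)).round(4),"F",s["wrist_force"].round(2),"w",round(s["width"],3),"q",s["q"].round(2))
E
python3 -c "
from h import *
plan([0.43,0.2,0.30],-16)"
```

```text
t 0.15 pos [ 0.2668 -0.6194  0.2302] xang -66.7 turn [-8.000e-04  1.600e-03 -8.848e-01] shift [-0.069  -0.8326 -0.0698] F [-0.18  0.95  0.59] w 1.002 q [-1.2   0.26  1.61 -0.    1.27 -0.04]
```

Call:
arm_command(rows=[{"delta_rot":[0,0,-0.148],"xyz":[0,0,-0.012],"gripper":0.085},{"delta_rot":[0,0,-0.148],"xyz":[0,0,-0.012],"gripper":0.085},{"delta_rot":[0,0,-0.148],"xyz":[0,0,-0.012],"gripper":0.085},{"delta_rot":[0,0,-0.148],"xyz":[0,0,-0.012],"gripper":0.085},{"delta_rot":[0,0,-0.148],"xyz":[0,0,-0.012],"gripper":0.085},{"delta_rot":[0,0,-0.147],"xyz":[0,0,-0.012],"gripper":0.085},{"delta_rot":[0,0,0],"xyz":[0.011,-0.047,0],"gripper":0.085},{"delta_rot":[0,0,0],"xyz":[0.011,-0.047,0],"gripper":0.085},{"delta_rot":[0,0,0],"xyz":[0.011,-0.047,0],"gripper":0.085},{"delta_rot":[0,0,0],"xyz":[0.011,-0.047,0],"gripper":0.085},{"delta_rot":[0,0,0],"xyz":[0.011,-0.047,0],"gripper":0.085}])

```text
time: 1.25
tool_pos: [0.3846, -0.4071, 0.3029]
tcp_rot: [-3.111, 0.435, 0.0]
wrist_force: [0.6, -0.5, -0.2]
width: 0.996
```

```bash
python3 -c "
from h import *
plan([0.43,0.2,0.30],-16)"
```

```text
t 1.25 pos [ 0.3846 -0.4071  0.3029] xang -15.9 turn [-0.0003  0.0002  0.0017] shift [-0.1237 -0.5961  0.0029] F [ 0.62 -0.48 -0.21] w 0.996 q [-0.86  0.01  1.76  0.    1.37 -0.58]
```

Call:
arm_command(rows=[{"delta_rot":[0,0,0],"xyz":[0.006,-0.049,0],"gripper":0.085},{"delta_rot":[0,0,0],"xyz":[0.006,-0.049,0],"gripper":0.085},{"delta_rot":[0,0,0],"xyz":[0.006,-0.049,0],"gripper":0.085},{"delta_rot":[0,0,0],"xyz":[0.006,-0.049,0],"gripper":0.085},{"delta_rot":[0,0,0],"xyz":[0.006,-0.049,0],"gripper":0.085},{"delta_rot":[0,0,0],"xyz":[0.006,-0.049,0],"gripper":0.085},{"delta_rot":[0,0,0],"xyz":[0,0,0],"gripper":0.085},{"delta_rot":[0,0,0],"xyz":[0,0,0],"gripper":0.085}])

```text
time: 2.05
tool_pos: [0.4993, -0.1348, 0.303]
tcp_rot: [3.112, -0.428, -0.001]
wrist_force: [0.6, -0.2, -0.4]
width: 0.998
```

```bash
python3 -c "
from h import *
plan([0.43,0.2,0.30],-16)
c=snap('wrist','w1')"
```

```text
t 2.05 pos [ 0.4993 -0.1348  0.303 ] xang -15.68 turn [0.0006 0.0007 0.0056] shift [-0.1589 -0.3028  0.003 ] F [ 0.6  -0.18 -0.44] w 0.998 q [-0.31 -0.07  1.84 -0.    1.38 -0.04]
```

View pics/w1.png

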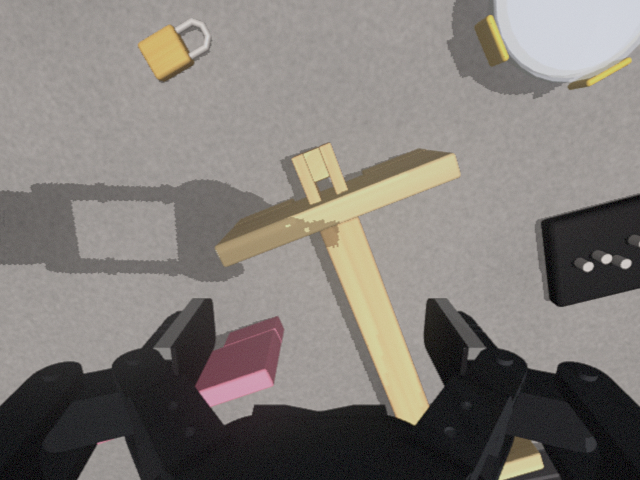

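Run:
```python
from h import *
np.set_printoptions(precision=4,suppress=True)
c=load("w1"); crop(c,280,130,380,230,7,"w1c")
P=cloud(c);X,Y,Z=P[...,0],P[...,1],P[...,2]
def rect(mask,lab):
    Q=P[mask]; r=cv2.minAreaRect((Q[:,:2]*1000).astype(np.float32)); print(lab,len(Q),np.array(r[0]),np.array(r[1]),r[2],np.median(Q,0))
rect((abs(Z-.12)<.003)&(abs(X-.51)<.17)&(abs(Y+.135)<.05),"panel top")
rect((abs(Z-.100)<.004)&(abs(X-.51)<.05)&(Y>-.118)&(Y<-.06),"tenon top")
rect((abs(Z-.112)<.006)&(abs(X-.53)<.05)&(Y<-.17)&(Y>-.4),"rail top")
for f in ("w1","top0","side0"):
    P=cloud(load(f));X,Y,Z=P[...,0],P[...,1],P[...,2]
    # panel top edges: fit
    Q=P[(abs(Z-.12)<.0025)&(abs(X-.51)<.15)&(abs(Y+.135)<.05)]
    a=np.radians(96.1); ex=np.array([np.cos(a),np.sin(a)]); ey=np.array([-ex[1],ex[0]])
    x=Q[:,:2]@ex; y=Q[:,:2]@ey
    A=np.polyfit(y,x,1); print(f,"panel skew",A[0], "x range",np.percentile(x-A[0]*y,[2,50,98]))
    Q=P[(abs(Z-.1)<.004)&(abs(X-.51)<.05)&(Y>-.113)&(Y<-.06)]
    x=Q[:,:2]@ex; y=Q[:,:2]@ey; print(" tenon x",np.percentile(x,[1,99]),"y",np.percentile(y,[1,99]))
    m=(abs(Z-.1135)<.005)&(abs(X-.53)<.05)&(Y<-.18)&(Y>-.42); Q=P[m]
    x=Q[:,:2]@ex; y=Q[:,:2]@ey; b=np.arange(x.min(),x.max(),.02); 
    mid=[(xx+.01,np.percentile(y[(x>=xx)&(x<xx+.02)],[3,97]).mean()) for xx in b if ((x>=xx)&(x<xx+.02)).sum()>15]; mid=np.array(mid)
    p=np.polyfit(mid[:,0],mid[:,1],1); print(" rail axis slope deg",np.degrees(p[0]),"y at tenon",np.polyval(p,-.145))
```

```text
panel top 6099 [ 512.5942 -136.6387] [238.2743  23.9613] 5.983571529388428 [ 0.5191 -0.136   0.1188]
tenon top 1602 [508.7764 -98.3138] [39.993  42.6873] 5.765858173370361 [ 0.5089 -0.0948  0.0989]
rail top 7103 [ 528.1449 -283.658 ] [ 40.0146 231.6942] 6.043276309967041 [ 0.5271 -0.2674  0.1136]
w1 panel skew 0.0021895178651778584 x range [-0.2002 -0.1891 -0.1786]
 tenon x [-0.167  -0.1309] y [-0.515  -0.4759]
 rail axis slope deg 0.8838419903419821 y at tenon -0.4914260812823998
top0 panel skew 0.001437169470347251 x range [-0.2127 -0.188  -0.176 ]
 tenon x [-0.1655 -0.1288] y [-0.5156 -0.4762]
 rail axis slope deg 0.06244304797773851 y at tenon -0.4951187704503227
side0 panel skew 0.0033210178618540177 x range [-0.1972 -0.1838 -0.1734]
 tenon x [-0.1673 -0.1278] y [-0.5142 -0.4744]
 rail axis slope deg -0.3051423130046936 y at tenon -0.4939836320079488
```

View pics/w1c.png

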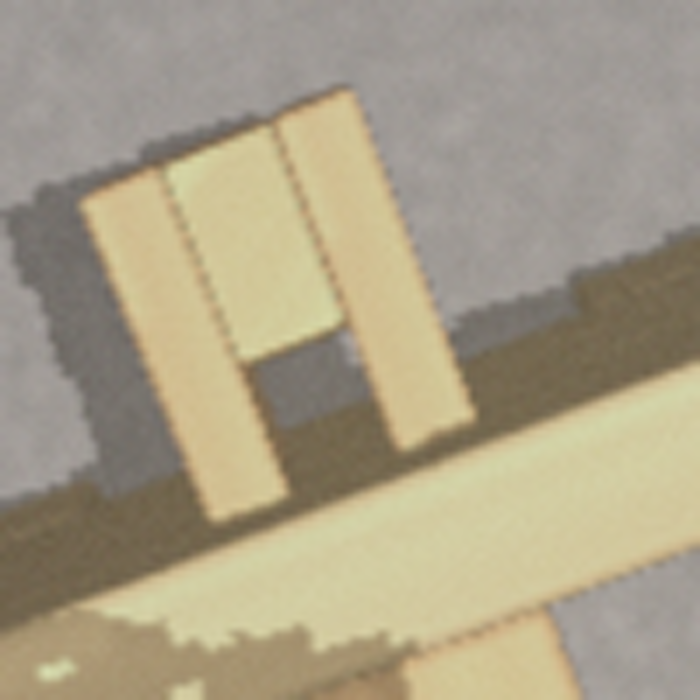

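Run:
```python
from h import *
np.set_printoptions(precision=4,suppress=True)
c=load("w1")
a=np.radians(96.05); ex=np.array([np.cos(a),np.sin(a)]); ey=np.array([-ex[1],ex[0]])
def f(l,u,v,z=.1):
    p=onz(c,280+u/7-.43,130+v/7-.43,z)[:2]; print(l,p,"rail xy",p@ex,p@ey)
f("outA",85,203);f("outB",352,90)
f("slotendA",243,362);f("slotendB",342,323)
f("cheek in A top",165,165);f("cheek in B top",275,122)
f("cheek in A bot",290,492);f("cheek in B bot",402,450)
f("face A",213,522);f("face B",475,412)
f("panel top edge L",120,580,.12);f("panel top edge R",690,367,.12)
```

```text
outA [ 0.4873 -0.08  ] rail xy -0.13095844833146736 -0.47617249598429773
outB [ 0.5259 -0.0756] rail xy -0.1305918691407893 -0.5149691064202542
slotendA [ 0.502  -0.1063] rail xy -0.15862814493556782 -0.48800262262546285
slotendB [ 0.5165 -0.1049] rail xy -0.158724480870656 -0.5025550087021012
cheek in A top [ 0.4991 -0.0782] rail xy -0.13034706215348263 -0.4881049407009911
cheek in B top [ 0.5149 -0.0768] rail xy -0.13062594050800222 -0.5039071367480256
cheek in A bot [ 0.5034 -0.1254] rail xy -0.17774462971058502 -0.48735395775966917
cheek in B bot [ 0.5199 -0.1239] rail xy -0.1780351114551583 -0.5039443399458708
face A [ 0.4919 -0.1266] rail xy -0.17769065371930876 -0.47579559644567965
face B [ 0.531  -0.1216] rail xy -0.17684779007211338 -0.5151863830500205
panel top edge L [ 0.4794 -0.1273] rail xy -0.1771087540953416 -0.46328974169369075
panel top edge R [ 0.5584 -0.1203] rail xy -0.17851712131176117 -0.5426455237692311
```

Call:
arm_command(rows=[{"delta_rot":[0,0,0],"xyz":[-0.018,-0.0465,0],"gripper":0.085},{"delta_rot":[0,0,0],"xyz":[-0.018,-0.0465,0],"gripper":0.085},{"delta_rot":[0,0,0],"xyz":[-0.018,-0.0465,0],"gripper":0.085},{"delta_rot":[0,0,0],"xyz":[-0.018,-0.0465,0],"gripper":0.085},{"delta_rot":[0,0,0],"xyz":[-0.018,-0.0465,0],"gripper":0.085},{"delta_rot":[0,0,0],"xyz":[-0.018,-0.0465,0],"gripper":0.085},{"delta_rot":[0,0,0],"xyz":[-0.018,-0.0465,0.02],"gripper":0.085},{"delta_rot":[0,0,0],"xyz":[-0.018,-0.0465,0.03],"gripper":0.085},{"delta_rot":[0,0,0],"xyz":[0,0,0],"gripper":0.085},{"delta_rot":[0,0,0],"xyz":[0,0,0],"gripper":0.085}])

```text
time: 3.1
tool_pos: [0.4634, 0.2496, 0.2577]
tcp_rot: [3.109, -0.434, -0.003]
wrist_force: [0.3, -0.1, -0.3]
width: 0.994
```

```bash
python3 -c "
from h import *
plan([0.4665,0.283,0.2],-16)
c=snap('wrist','w2')
P=cloud(c);Z=P[...,2]
m=((abs(Z-.124)<.004)&(c['range_z']>0)).astype('uint8')
m[300:]=0
n,l,st,ce=cv2.connectedComponentsWithStats(m)
for i in range(1,n):
  if st[i,4]>40:
    r=cv2.minAreaRect((P[l==i][:,:2]*1000).astype(np.float32)); print(st[i],r,np.median(P[l==i],0))
for z0 in (.055,.11,.084):
  m=((abs(Z-z0)<.003)&(c['range_z']>0)).astype('uint8');m[330:]=0
  n,l,st,ce=cv2.connectedComponentsWithStats(m)
  for i in range(1,n):
    if st[i,4]>60:
      r=cv2.minAreaRect((P[l==i][:,:2]*1000).astype(np.float32)); print(z0,st[i],r,np.median(P[l==i],0))
"
```

```text
t 3.1 pos [0.4634 0.2496 0.2577] xang -15.88 turn [0.0025 0.0014 0.0022] shift [-0.0062 -0.0329  0.0577] F [ 0.32 -0.13 -0.29] w 0.994 q [ 0.45 -0.03  1.88 -0.    1.29  0.72]
[304 172  19  33 599] ((466.83685302734375, 280.7095031738281), (25.03323745727539, 13.867144584655762), 74.26271057128906) [0.46715438 0.28105814 0.12375323]
0.055 [ 246    0   60   68 1447] ((468.43878173828125, 410.22528076171875), (44.4755973815918, 42.053977966308594), 55.37949752807617) [0.4702978  0.40927583 0.0572317 ]
0.055 [411 137   8  45  75] ((562.4463500976562, 271.9978942871094), (40.21369934082031, 4.8042755126953125), 74.04918670654297) [0.56318326 0.27277983 0.0548907 ]
0.055 [ 288  151   53  163 6497] ((450.63482666015625, 223.37208557128906), (169.7970733642578, 50.11427688598633), 74.22743225097656) [0.45269475 0.23501841 0.05385505]
0.055 [618 289  22  15 105] ((751.6085815429688, 73.09125518798828), (22.12668800354004, 5.946127414703369), 29.84702491760254) [0.750155   0.07324041 0.05502373]
0.11 [308 249  13  12 111] ((451.037353515625, 223.9698486328125), (10.074488639831543, 9.926642417907715), 26.908815383911133) [0.45102342 0.22436996 0.10847357]
0.11 [309 301  12  12  93] ((437.36492919921875, 176.4707489013672), (9.527132034301758, 9.932028770446777), 8.624404907226562) [0.43732835 0.17625204 0.10858871]
0.084 [ 422  136   78   50 3387] ((594.449951171875, 262.9874267578125), (41.844154357910156, 64.28850555419922), 74.11319732666016) [0.59445263 0.26372752 0.0827024 ]
```

View pics/w2.png

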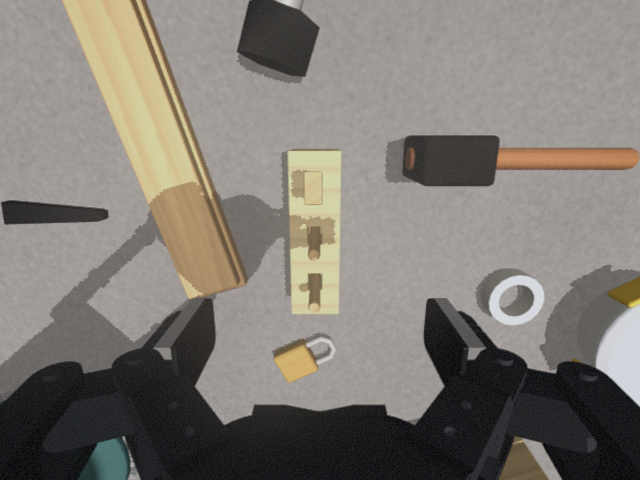

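Call:
arm_command(rows=[{"delta_rot":[0.0025,0.0014,-0.002],"xyz":[-0.0052,-0.0308,0],"gripper":0.05},{"delta_rot":[0,0,0],"xyz":[0,0,0.04],"gripper":0.05},{"delta_rot":[0,0,0],"xyz":[0,0,0.04],"gripper":0.05},{"delta_rot":[0,0,0],"xyz":[0,0,0.04],"gripper":0.05},{"delta_rot":[0,0,0],"xyz":[0,0,0.03],"gripper":0.05},{"delta_rot":[0,0,0],"xyz":[0,0,0.009],"gripper":0.05},{"delta_rot":[0,0,0],"xyz":[0,0,0],"gripper":0.05},{"delta_rot":[0,0,0],"xyz":[0,0,0],"gripper":0.05}])

```text
time: 3.95
tool_pos: [0.4692, 0.282, 0.1021]
tcp_rot: [-3.107, 0.433, -0.007]
wrist_force: [0.2, 0.9, 0.6]
width: 0.584
```

```bash
python3 -c "
from h import *
plan([0.4668,0.2807,0.098],-15.75)
c=snap('wrist','w3')"
```

```text
t 3.95 pos [0.4692 0.282  0.1021] xang -15.85 turn [-0.0048 -0.004  -0.0017] shift [-0.002   0.0019  0.0041] F [0.24 0.91 0.59] w 0.584 q [0.5  0.14 2.01 0.   0.99 0.77]
```

View pics/w3.png

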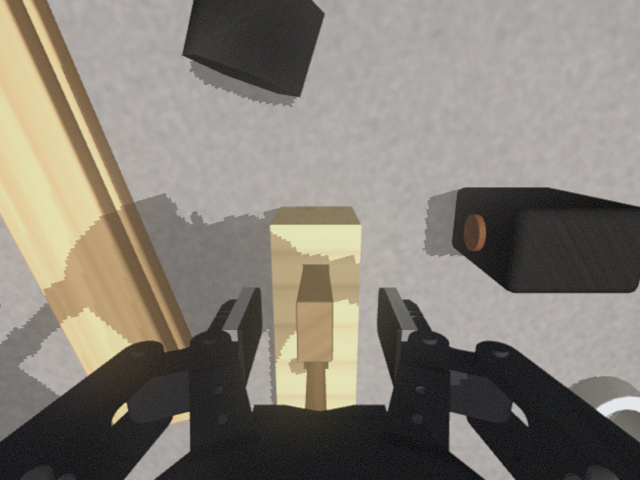

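Call:
arm_command(rows=[{"delta_rot":[-0.0045,-0.0035,0],"xyz":[-0.002,0.0015,0.004],"gripper":0.05},{"delta_rot":[0,0,0],"xyz":[0,0,0],"gripper":0.05},{"delta_rot":[0,0,0],"xyz":[0,0,0],"gripper":0.05}])

```text
time: 4.3
tool_pos: [0.4651, 0.2816, 0.0965]
tcp_rot: [3.111, -0.43, -0.002]
wrist_force: [-0.6, -0.4, 0.4]
width: 0.584
```

```bash
python3 -c "
from h import *
plan([0.4668,0.2807,0.098],-15.75)
"
```

```text
t 4.3 pos [0.4651 0.2816 0.0965] xang -15.74 turn [0.0013 0.0014 0.0002] shift [ 0.0019  0.0004 -0.0015] F [-0.57 -0.37  0.43] w 0.584 q [0.5  0.14 2.01 0.   0.99 0.77]
```

Call:
arm_command(rows=[{"delta_rot":[0,0,0],"xyz":[0,0,0],"gripper":0.0},{"delta_rot":[0,0,0],"xyz":[0,0,0],"gripper":0.0},{"delta_rot":[0,0,0],"xyz":[0,0,0],"gripper":0.0},{"delta_rot":[0,0,0],"xyz":[0,0,0],"gripper":0.0},{"delta_rot":[0,0,0],"xyz":[0,0,0],"gripper":0.0}], force=40)

```text
time: 4.8
tool_pos: [0.4656, 0.2813, 0.0961]
tcp_rot: [3.111, -0.43, -0.002]
wrist_force: [2.5, -0.8, 0.3]
width: 0.154
```

```bash
python3 -c "
from h import *
plan([0.4668,0.2807,0.098],-15.75)
c=snap('wrist','w4')"
```

```text
t 4.8 pos [0.4656 0.2813 0.0961] xang -15.75 turn [0.0015 0.0008 0.    ] shift [ 0.0013  0.0002 -0.0019] F [ 2.47 -0.8   0.3 ] w 0.154 q [ 0.5   0.14  2.01 -0.    0.99  0.77]
```

View pics/w4.png

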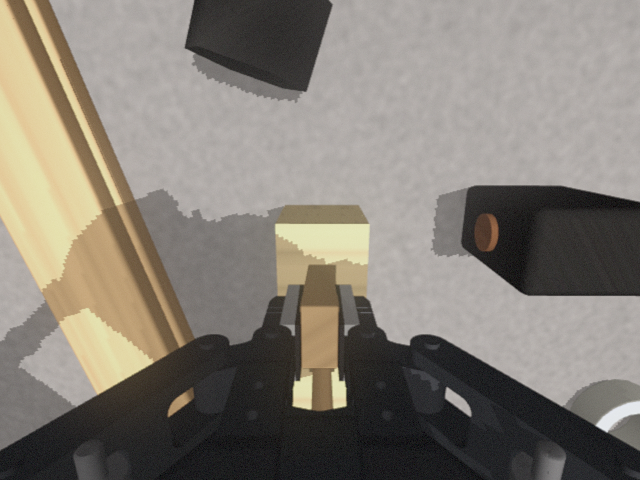

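Call:
arm_command(rows=[{"delta_rot":[0,0,0],"xyz":[0,0,-0.02],"gripper":0.0},{"delta_rot":[0,0,0],"xyz":[0,0,-0.04],"gripper":0.0},{"delta_rot":[0,0,0],"xyz":[0,0,-0.04],"gripper":0.0},{"delta_rot":[0,0,-0.127],"xyz":[0,0,-0.03],"gripper":0.0},{"delta_rot":[0,0,-0.127],"xyz":[0,0,-0.03],"gripper":0.0},{"delta_rot":[0,0,-0.127],"xyz":[0,0,0],"gripper":0.0},{"delta_rot":[0,0,0],"xyz":[0,0.04,0],"gripper":0.0},{"delta_rot":[0,0,0],"xyz":[0,0.045,0],"gripper":0.0},{"delta_rot":[0,0,0],"xyz":[0,0.045,0],"gripper":0.0},{"delta_rot":[0,0,0],"xyz":[0,0.045,0],"gripper":0.0},{"delta_rot":[0,0,0],"xyz":[0,0.045,0],"gripper":0.0},{"delta_rot":[0,0,0],"xyz":[0,0.045,0],"gripper":0.0}])

```text
time: 6.05
tool_pos: [0.4924, 0.0168, 0.2559]
tcp_rot: [3.137, 0.167, -0.006]
wrist_force: [1.3, -0.2, 0.1]
width: 0.154
```

Call:
arm_command(rows=[{"delta_rot":[0,0,0],"xyz":[0,0.045,0],"gripper":0.0},{"delta_rot":[0,0,0],"xyz":[0,0.045,0],"gripper":0.0},{"delta_rot":[0,0,0],"xyz":[0,0.03,0],"gripper":0.0},{"delta_rot":[0,0,0],"xyz":[0,0,0],"gripper":0.0},{"delta_rot":[0,0,0],"xyz":[0,0,0],"gripper":0.0},{"delta_rot":[0,0,0],"xyz":[0,0,0],"gripper":0.0}])

```text
time: 6.65
tool_pos: [0.5056, -0.1002, 0.2559]
tcp_rot: [3.137, 0.167, -0.006]
wrist_force: [-0.7, -0.2, -0.2]
width: 0.159
```

```bash
python3 -c "
from h import *
plan([0.5102,-0.1106,0.21],6.05)
c=snap('wrist','w5'); s=snap('side','s5'); crop(s,300,130,460,290,4,'s5c')"
```

```text
t 6.65 pos [ 0.5056 -0.1002  0.2559] xang 6.1 turn [-0.0002  0.0036  0.0009] shift [0.0035 0.0108 0.0459] F [-0.71 -0.21 -0.21] w 0.159 q [-0.24 -0.05  1.91 -0.    1.29 -0.35]
```

View pics/w5.png

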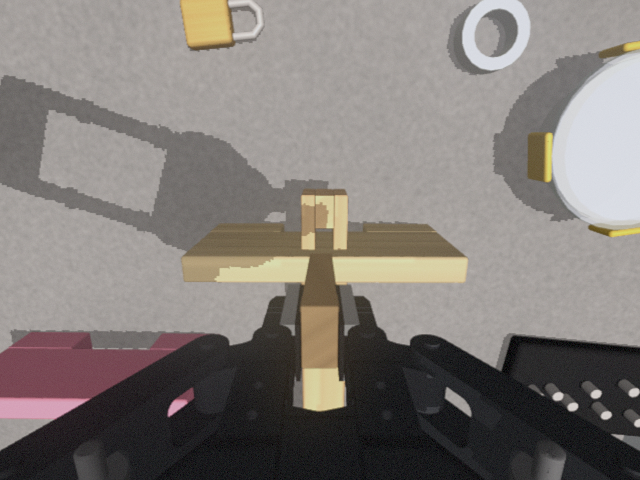

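View pics/s5c.png

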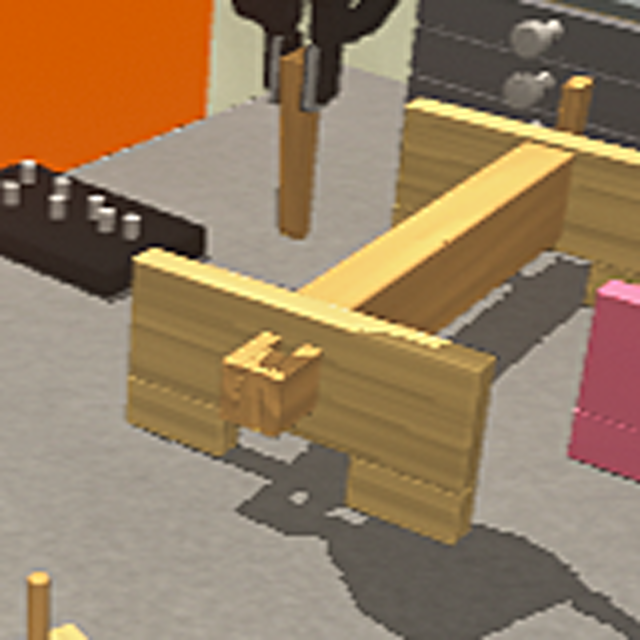

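```bash
python3 -c "
from h import *
c=load('w5'); crop(c,270,170,370,390,3.5,'w5c')"
```

```text
(no output)
```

View pics/w5c.png

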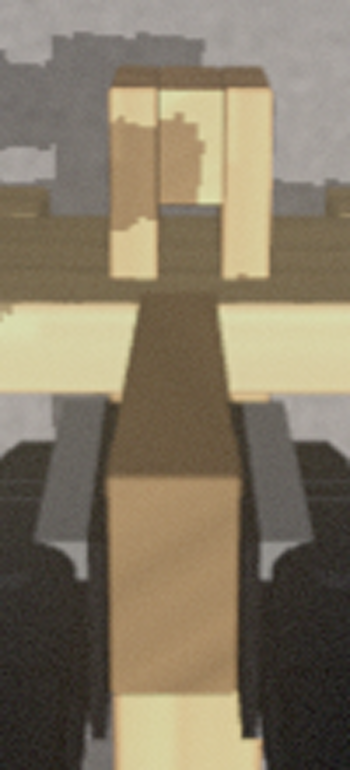

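Run:
```python
from h import *
np.set_printoptions(precision=4,suppress=True)
c=load("w5"); o,_=ray(c,0,0); print("cam",o)
a=np.radians(96.1); ex=np.array([np.cos(a),np.sin(a)]); ey=np.array([-ex[1],ex[0]])
def f(l,u,v,z):
    p=onz(c,270+u/3.5-.35,170+v/3.5-.35,z)[:2]; r=p@ex,p@ey; print(l,p,"rail xy",*np.round(r,4)); return r
for z in(.282,.285):
    f("wtop near L",108,477,z);f("wtop near R",238,477,z);f("wtop far",173,693,z)
for z in (.174,.176): f("tip edge L",140,292,z);f("tip R",217,292,z)
f("slot in L",157,240,.1);f("slot in R",222,240,.1)
f("face",157,278,.1);f("block",190,205,.1);f("outL",108,88,.1);f("outR",272,88,.1)
print("tcp", bot.read_state()["tool_pos"][:2]@ex,bot.read_state()["tool_pos"][:2]@ey)
# depth of wedge top
P=cloud(c); print(dep(c,320,335),dep(c,320,350))
for v in (275,290,300): print(dep(c,320,v), dep(c,320,v)[:2]@ex)
```

```text
cam [ 0.4982 -0.0311  0.3976]
wtop near L [ 0.4973 -0.0895] rail xy -0.1418 -0.4849
wtop near R [ 0.5104 -0.088 ] rail xy -0.1418 -0.4982
wtop far [ 0.5066 -0.1142] rail xy -0.1673 -0.4916
wtop near L [ 0.4973 -0.0879] rail xy -0.1403 -0.4851
wtop near R [ 0.5101 -0.0866] rail xy -0.1403 -0.498
wtop far [ 0.5063 -0.112 ] rail xy -0.1652 -0.4916
tip edge L [ 0.4989 -0.1051] rail xy -0.1576 -0.4849
tip R [ 0.5133 -0.1036] rail xy -0.1575 -0.4994
tip edge L [ 0.4989 -0.1045] rail xy -0.1569 -0.485
tip R [ 0.5132 -0.1029] rail xy -0.1569 -0.4994
slot in L [ 0.502  -0.1157] rail xy -0.1684 -0.4869
slot in R [ 0.518 -0.114] rail xy -0.1684 -0.503
face [ 0.503  -0.1255] rail xy -0.1783 -0.4868
block [ 0.5091 -0.1059] rail xy -0.1594 -0.495
outL [ 0.4864 -0.0793] rail xy -0.1305 -0.4752
outR [ 0.5255 -0.0751] rail xy -0.1305 -0.5145
tcp -0.1531990285702907 -0.4923232951081557
[ 0.5053 -0.0996  0.2833] [ 0.506  -0.1053  0.284 ]
[ 0.5047 -0.0939  0.2393] -0.147020258167127
[ 0.5043 -0.0904  0.2644] -0.14351396907264016
[ 0.5042 -0.0889  0.2767] -0.14200920830543243
```

Call:
arm_command(rows=[{"delta_rot":[0,0.003,0],"xyz":[0.003,0.0097,0],"gripper":0.0},{"delta_rot":[0,0,0],"xyz":[0,0,0.03],"gripper":0.0},{"delta_rot":[0,0,0],"xyz":[0,0,0.03],"gripper":0.0},{"delta_rot":[0,0,0],"xyz":[0,0,0.005],"gripper":0.0},{"delta_rot":[0,0,0],"xyz":[0,0,0],"gripper":0.0},{"delta_rot":[0,0,0],"xyz":[0,0,0],"gripper":0.0}])

```text
time: 7.35
tool_pos: [0.5107, -0.1106, 0.1924]
tcp_rot: [3.136, 0.167, 0.002]
wrist_force: [-0.4, 1.3, -0.8]
width: 0.157
```

```bash
python3 -c "
from h import *
plan([0.5102,-0.1106,0.18],6.05)
c=snap('wrist','w6'); crop(c,270,170,370,390,3.5,'w6c');s=snap('side','s6'); crop(s,340,160,420,260,6,'s6c')"
```

```text
t 7.35 pos [ 0.5107 -0.1106  0.1924] xang 6.09 turn [ 0.0011 -0.0014  0.0007] shift [-0.0005 -0.0001  0.0124] F [-0.35  1.25 -0.84] w 0.157 q [-0.26  0.    1.97 -0.    1.17 -0.37]
```

View pics/w6c.png

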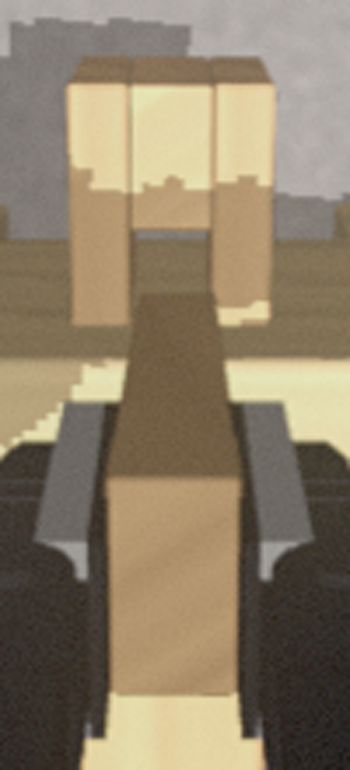

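View pics/s6c.png

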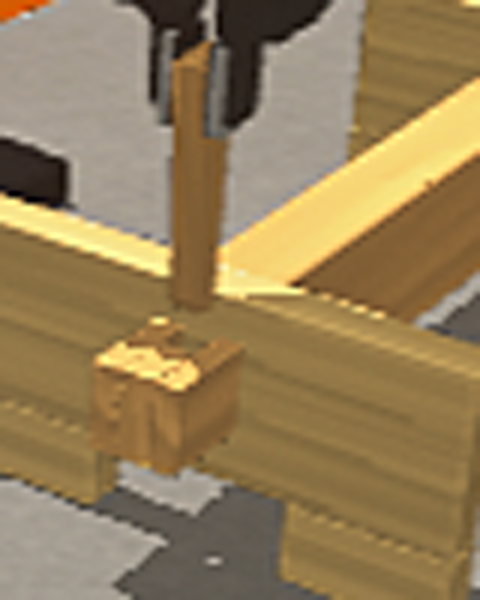

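Run:
```python
from h import *
np.set_printoptions(precision=4,suppress=True)
c=load("w6"); 
a=np.radians(96.1); ex=np.array([np.cos(a),np.sin(a)]); ey=np.array([-ex[1],ex[0]])
def f(l,u,v,z):
    p=onz(c,270+u/3.5-.35,170+v/3.5-.35,z)[:2]; r=p@ex,p@ey; print(l,p,"rail xy",*np.round(r,4)); return r
z=.218
f("wtop near L",108,477,z);f("wtop near R",238,477,z);f("wtop far",173,693,z)
f("tip edge L",140,292,.11);f("tip R",217,292,.11)
f("slot in L",131,240,.1);f("slot in R",212,240,.1)
f("face",130,323,.1);f("block",190,229,.1);f("outL",68,85,.1);f("outR",273,85,.1)
print(dep(c,320,335))
```

```text
wtop near L [ 0.5022 -0.1   ] rail xy -0.1528 -0.4888
wtop near R [ 0.5155 -0.0986] rail xy -0.1528 -0.5021
wtop far [ 0.5116 -0.1249] rail xy -0.1785 -0.4954
tip edge L [ 0.5044 -0.1157] rail xy -0.1687 -0.4893
tip R [ 0.5189 -0.1142] rail xy -0.1687 -0.5038
slot in L [ 0.5017 -0.1086] rail xy -0.1613 -0.4873
slot in R [ 0.5174 -0.1069] rail xy -0.1613 -0.5031
face [ 0.5032 -0.1257] rail xy -0.1785 -0.487
block [ 0.5129 -0.1052] rail xy -0.1591 -0.4988
outL [ 0.487  -0.0796] rail xy -0.1309 -0.4758
outR [ 0.5254 -0.0756] rail xy -0.131 -0.5144
[ 0.5103 -0.1098  0.22  ]
```

Call:
arm_command(rows=[{"delta_rot":[0,0,0],"xyz":[-0.001,-0.002,0],"gripper":0.0},{"delta_rot":[0,0,0],"xyz":[0,0,0],"gripper":0.0},{"delta_rot":[0,0,0],"xyz":[0,0,0.006],"gripper":0.0},{"delta_rot":[0,0,0],"xyz":[0,0,0.006],"gripper":0.0},{"delta_rot":[0,0,0],"xyz":[0,0,0.006],"gripper":0.0},{"delta_rot":[0,0,0],"xyz":[0,0,0],"gripper":0.0}])

```text
time: 8.05
tool_pos: [0.5084, -0.1087, 0.1719]
tcp_rot: [3.137, 0.166, -0.001]
wrist_force: [-0.1, -0.1, -0.4]
width: 0.151
```

```bash
python3 -c "
from h import *
plan([0.5102,-0.1106,0.15],6.05)
c=snap('wrist','w7'); crop(c,270,170,370,390,3.5,'w7c')"
```

```text
t 8.05 pos [ 0.5084 -0.1087  0.1719] xang 6.07 turn [0.0004 0.0009 0.0003] shift [0.0016 0.0021 0.0219] F [-0.07 -0.09 -0.43] w 0.151 q [-0.26  0.02  2.   -0.    1.13 -0.36]
```

View pics/w7c.png

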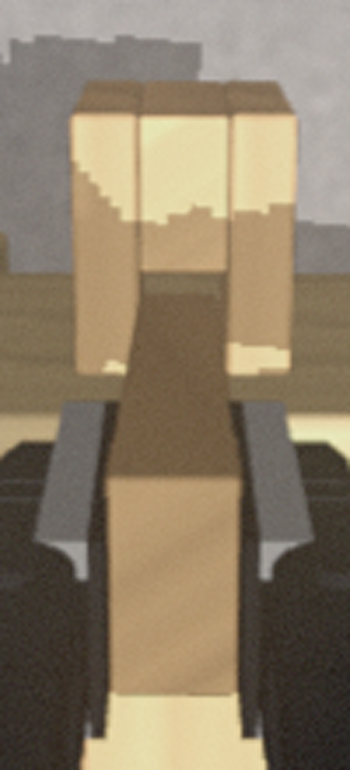

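Call:
arm_command(rows=[{"delta_rot":[0,0,0],"xyz":[0,0,0.006],"gripper":0.0},{"delta_rot":[0,0,0],"xyz":[0,0,0.006],"gripper":0.0},{"delta_rot":[0,0,0],"xyz":[0,0,0.006],"gripper":0.0},{"delta_rot":[0,0,0],"xyz":[0,0,0.003],"gripper":0.0},{"delta_rot":[0,0,0],"xyz":[0,0,0],"gripper":0.0}])

```text
time: 8.6
tool_pos: [0.5085, -0.1088, 0.1515]
tcp_rot: [3.136, 0.166, -0.001]
wrist_force: [0.8, -0.5, -0.3]
width: 0.156
```

Call:
arm_command(rows=[{"delta_rot":[0,0,0],"xyz":[0,0,0.004],"gripper":0.0},{"delta_rot":[0,0,0],"xyz":[0,0,0.004],"gripper":0.0},{"delta_rot":[0,0,0],"xyz":[0,0,0],"gripper":0.0}])

```text
time: 8.9
tool_pos: [0.5086, -0.1088, 0.1437]
tcp_rot: [3.136, 0.166, -0.0]
wrist_force: [-0.0, 0.9, -0.4]
width: 0.155
```

```bash
python3 -c "
from h import *
plan([0.5102,-0.1106,0.15],6.05)
c=snap('wrist','w8'); crop(c,270,170,370,390,3.5,'w8c')"
```

```text
t 8.9 pos [ 0.5086 -0.1088  0.1437] xang 6.07 turn [0.0008 0.0003 0.0004] shift [ 0.0014  0.002  -0.0063] F [-0.03  0.88 -0.38] w 0.155 q [-0.26  0.04  2.02 -0.    1.07 -0.36]
```

View pics/w8c.png

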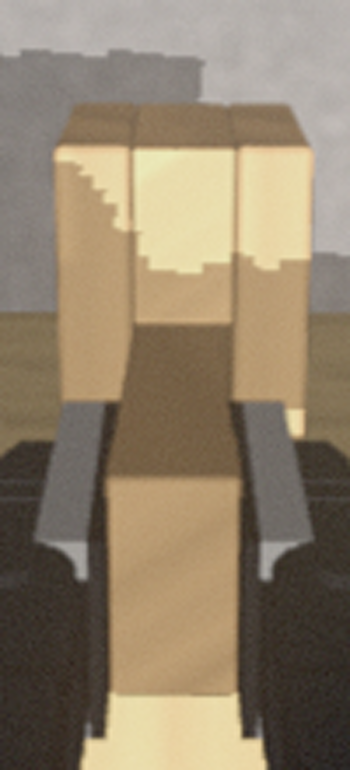

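Call:
arm_command(rows=[{"delta_rot":[0,0,0],"xyz":[0,0,0.002],"gripper":0.0},{"delta_rot":[0,0,0],"xyz":[0,0,0.002],"gripper":0.0},{"delta_rot":[0,0,0],"xyz":[0,0,0],"gripper":0.0}])

```text
time: 9.25
tool_pos: [0.5088, -0.109, 0.1401]
tcp_rot: [3.136, 0.167, 0.0]
wrist_force: [-0.9, 0.1, 0.0]
width: 0.158
```

Call:
arm_command(rows=[{"delta_rot":[0,0,0],"xyz":[0,0,0.002],"gripper":0.0},{"delta_rot":[0,0,0],"xyz":[0,0,0],"gripper":0.0}])

```text
time: 9.45
tool_pos: [0.509, -0.1092, 0.1382]
tcp_rot: [3.136, 0.167, 0.001]
wrist_force: [0.1, -1.7, -0.6]
width: 0.152
```

Call:
arm_command(rows=[{"delta_rot":[0,0,0],"xyz":[0,0,0.002],"gripper":0.0},{"delta_rot":[0,0,0],"xyz":[0,0,0],"gripper":0.0}])

```text
time: 9.65
tool_pos: [0.5092, -0.1093, 0.1364]
tcp_rot: [3.135, 0.167, 0.002]
wrist_force: [0.6, -2.1, -0.3]
width: 0.155
```

Call:
arm_command(rows=[{"delta_rot":[0,0,0],"xyz":[0,0,0.002],"gripper":0.0},{"delta_rot":[0,0,0],"xyz":[0,0,0],"gripper":0.0}])

```text
time: 9.85
tool_pos: [0.5093, -0.1095, 0.1345]
tcp_rot: [3.135, 0.167, 0.002]
wrist_force: [1.7, -4.1, 0.3]
width: 0.156
```

```bash
python3 -c "
from h import *
plan([0.5102,-0.1106,0.15],6.05)
c=snap('wrist','w9'); crop(c,270,170,370,390,3.5,'w9c')
s=snap('side','s9'); crop(s,340,160,420,260,6,'s9c')"
```

```text
t 9.85 pos [ 0.5093 -0.1095  0.1345] xang 6.08 turn [ 0.0023 -0.0012  0.0005] shift [ 0.0007  0.0012 -0.0155] F [ 1.72 -4.12  0.31] w 0.156 q [-0.26  0.05  2.03 -0.    1.05 -0.36]
```

View pics/w9c.png

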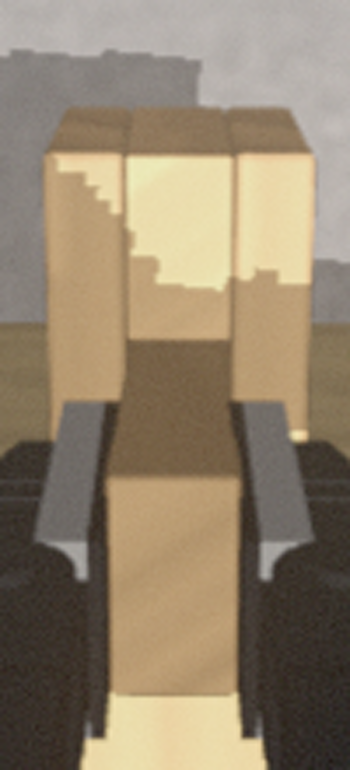

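View pics/s9c.png

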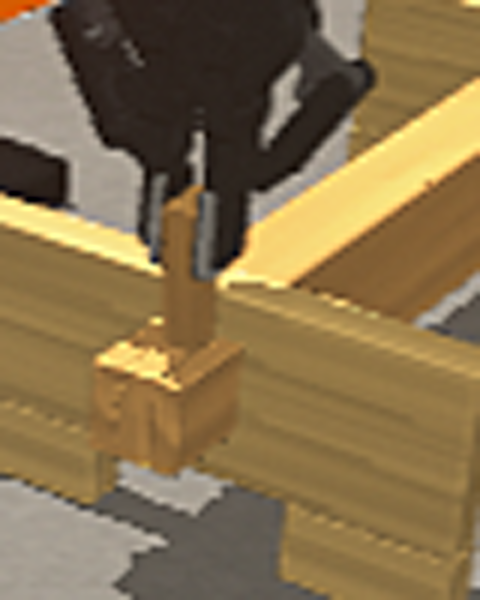

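Call:
arm_command(rows=[{"delta_rot":[0,0,0],"xyz":[0,0.001,0],"gripper":0.0},{"delta_rot":[0,0,0],"xyz":[0,0,0],"gripper":0.0},{"delta_rot":[0,0,0],"xyz":[0,0,0],"gripper":0.035},{"delta_rot":[0,0,0],"xyz":[0,0,0],"gripper":0.035},{"delta_rot":[0,0,0],"xyz":[0,0,0],"gripper":0.035},{"delta_rot":[0,0,0],"xyz":[0,0,0],"gripper":0.035},{"delta_rot":[0,0,0],"xyz":[0,0,0],"gripper":0.035}])

```text
time: 10.65
tool_pos: [0.5088, -0.1097, 0.1341]
tcp_rot: [3.136, 0.166, -0.0]
wrist_force: [-0.7, 0.4, -0.6]
width: 0.411
```

```bash
python3 -c "
from h import *
plan([0.5102,-0.1106,0.15],6.05)
c=snap('wrist','w10'); crop(c,220,170,420,390,3,'w10c')
s=snap('side','s10'); crop(s,340,160,420,260,6,'s10c')"
```

```text
t 10.65 pos [ 0.5088 -0.1097  0.1341] xang 6.07 turn [0.0007 0.0001 0.0004] shift [ 0.0013  0.0011 -0.0159] F [-0.75  0.45 -0.64] w 0.411 q [-0.26  0.06  2.03 -0.    1.05 -0.37]
```

View pics/w10c.png

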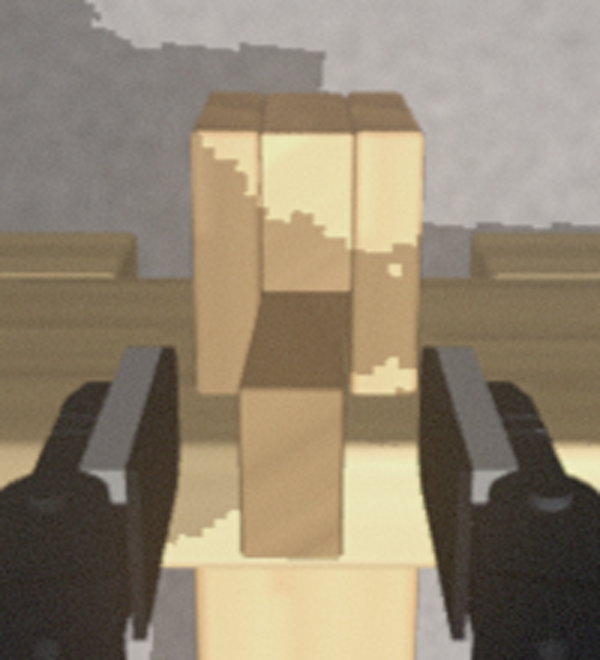

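View pics/s10c.png

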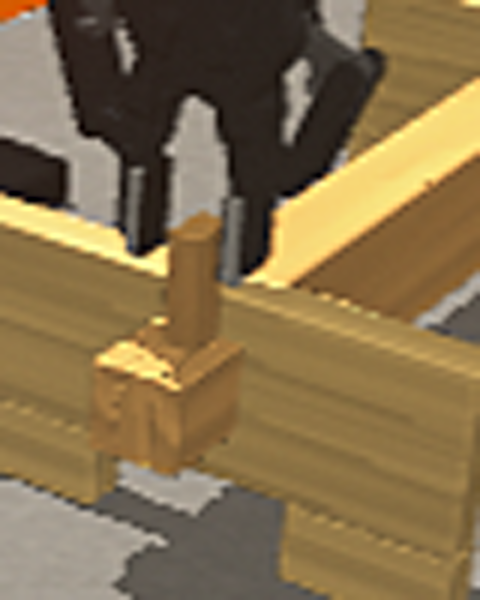

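Call:
arm_command(rows=[{"delta_rot":[0,0,0],"xyz":[0,0,-0.01],"gripper":0.035},{"delta_rot":[0,0,0],"xyz":[0,0,-0.025],"gripper":0.04},{"delta_rot":[0,0,0],"xyz":[0,0,-0.04],"gripper":0.085},{"delta_rot":[0,0,-0.149],"xyz":[0,0,-0.04],"gripper":0.085},{"delta_rot":[0,0,-0.149],"xyz":[0,0,0],"gripper":0.085},{"delta_rot":[0,0,-0.149],"xyz":[0,0,0],"gripper":0.085},{"delta_rot":[0,0,-0.149],"xyz":[0,0,0],"gripper":0.085},{"delta_rot":[0,0,-0.149],"xyz":[0,0,0],"gripper":0.085},{"delta_rot":[0,0,-0.149],"xyz":[0,0,0],"gripper":0.085},{"delta_rot":[0,0,-0.149],"xyz":[0,0,0],"gripper":0.085},{"delta_rot":[0,0,-0.149],"xyz":[0,0,0],"gripper":0.085}])

```text
time: 11.85
tool_pos: [0.5091, -0.1098, 0.2502]
tcp_rot: [2.496, 1.905, 0.0]
wrist_force: [-0.2, -0.8, 0.1]
width: 0.999
```

Call:
arm_command(rows=[{"delta_rot":[0,0,0],"xyz":[0.043,-0.002,0],"gripper":0.085},{"delta_rot":[0,0,0],"xyz":[0.043,-0.002,0],"gripper":0.085},{"delta_rot":[0,0,0],"xyz":[0.043,-0.002,0],"gripper":0.085},{"delta_rot":[0,0,0],"xyz":[0.043,-0.002,0],"gripper":0.085},{"delta_rot":[0,0,0],"xyz":[0.043,-0.002,0],"gripper":0.085},{"delta_rot":[0,0,0],"xyz":[0.043,-0.002,0],"gripper":0.085},{"delta_rot":[0,0,0],"xyz":[0.043,-0.002,0],"gripper":0.085},{"delta_rot":[0,0,0],"xyz":[0.043,-0.002,0],"gripper":0.085},{"delta_rot":[0,0,0],"xyz":[0.039,-0.002,0],"gripper":0.085},{"delta_rot":[0,0,0],"xyz":[0,0,0],"gripper":0.085},{"delta_rot":[0,0,0],"xyz":[0,0,0],"gripper":0.085}])

```text
time: 12.95
tool_pos: [0.5947, 0.2646, 0.2492]
tcp_rot: [2.5, 1.9, -0.001]
wrist_force: [0.7, -0.8, 0.8]
width: 0.998
```

```bash
cat > ws.py <<'E'
from h import *
import sys
# wedge state & bench in side/top cloud
for n in ("side","top"):
    c=snap(n,sys.argv[1]+n); P=cloud(c);X,Y,Z=P[...,0],P[...,1],P[...,2]
    m=(Z>.128)&(Z<.2)&(abs(X-.51)<.025)&(Y>-.14)&(Y<-.07)
    Q=P[m]
    if len(Q)==0: print(n,"none"); continue
    zt=np.percentile(Q[:,2],97); T=Q[abs(Q[:,2]-zt)<.003]; r=cv2.minAreaRect((T[:,:2]*1000).astype(np.float32)); print(n,"wedge top z",zt,len(T),r)
    if n=="side": crop(c,320,140,440,280,5,sys.argv[1]+"sc")
E
python3 ws.py m1; python3 -c "
from h import *
plan([0.5943,0.2643,0.2],74.3)
c=snap('wrist','w11')
P=cloud(c);X,Y,Z=P[...,0],P[...,1],P[...,2]
m=((abs(Z-.083)<.003)&(c['range_z']>0)&(abs(X-.59)<.07)&(abs(Y-.264)<.07)).astype('uint8')
n,l,st,ce=cv2.connectedComponentsWithStats(m)
for i in range(1,n):
  if st[i,4]>60: print(st[i],cv2.minAreaRect((P[l==i][:,:2]*1000).astype(np.float32)))
"
```

```text
side wedge top z 0.15282089676561583 35 ((507.103271484375, -108.50733184814453), (15.822551727294922, 29.50818634033203), 4.664474010467529)
top wedge top z 0.15440556068412656 22 ((508.14373779296875, -110.564453125), (13.181126594543457, 24.897951126098633), 3.469823122024536)
t 13.05 pos [0.5946 0.263  0.2493] xang 74.35 turn [0.0008 0.0014 0.0008] shift [ 0.0012 -0.0007  0.0493] F [ 0.06 -0.51  0.19] w 0.992 q [ 0.38  0.21  1.64 -0.    1.29 -0.92]
[ 297  183   49   71 3294] ((594.5750122070312, 263.15771484375), (42.68487548828125, 64.16207885742188), 73.93820190429688)
```

View pics/w11.png

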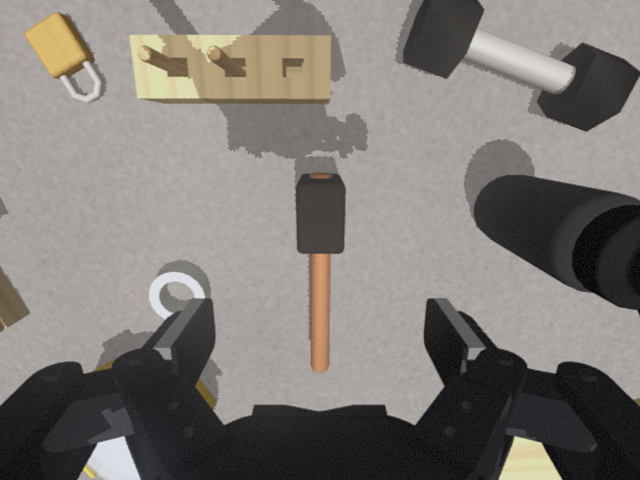

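View pics/m1sc.png

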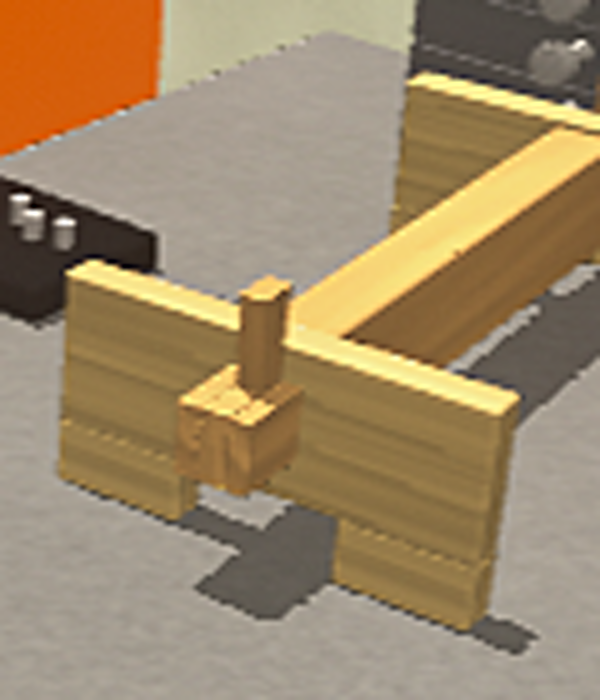

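Call:
arm_command(rows=[{"delta_rot":[0,0,0.004],"xyz":[0.0005,-0.0005,0.045],"gripper":0.085},{"delta_rot":[0,0,0],"xyz":[0,0,0.045],"gripper":0.085},{"delta_rot":[0,0,0],"xyz":[0,0,0.04],"gripper":0.085},{"delta_rot":[0,0,0],"xyz":[0,0,0.04],"gripper":0.085},{"delta_rot":[0,0,0],"xyz":[0,0,0.025],"gripper":0.085},{"delta_rot":[0,0,0],"xyz":[0,0,0.013],"gripper":0.085},{"delta_rot":[0,0,0],"xyz":[0,0,0],"gripper":0.085},{"delta_rot":[0,0,0],"xyz":[0,0,0],"gripper":0.085}])

```text
time: 13.9
tool_pos: [0.5957, 0.2641, 0.0424]
tcp_rot: [2.506, 1.892, 0.003]
wrist_force: [0.3, 0.1, -0.2]
width: 0.997
```

```bash
python3 -c "
from h import *
plan([0.5945,0.2635,0.041],74.1)
c=snap('wrist','w12')"
```

```text
t 13.9 pos [0.5957 0.2641 0.0424] xang 74.09 turn [ 0.0023 -0.0003 -0.0001] shift [-0.0009 -0.001   0.0014] F [ 0.31  0.14 -0.21] w 0.997 q [ 0.38  0.39  1.81 -0.    0.94 -0.91]
```

View pics/w12.png

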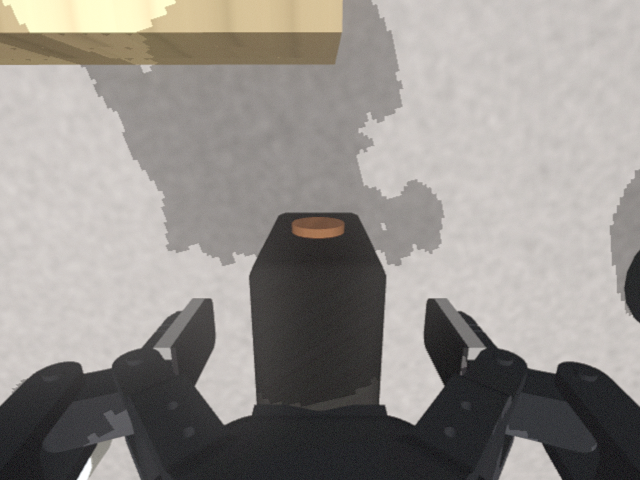

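Call:
arm_command(rows=[{"delta_rot":[0.001,0,0],"xyz":[-0.0005,-0.0005,0.001],"gripper":0.085},{"delta_rot":[0,0,0],"xyz":[0,0,0],"gripper":0.03},{"delta_rot":[0,0,0],"xyz":[0,0,0],"gripper":0.03},{"delta_rot":[0,0,0],"xyz":[0,0,0],"gripper":0.03},{"delta_rot":[0,0,0],"xyz":[0,0,0],"gripper":0.03},{"delta_rot":[0,0,0],"xyz":[0,0,0],"gripper":0.03},{"delta_rot":[0,0,0],"xyz":[0,0,-0.01],"gripper":0.03},{"delta_rot":[0,0,0],"xyz":[0,0,-0.04],"gripper":0.03},{"delta_rot":[0,0,0],"xyz":[0,0,0],"gripper":0.03}], force=110)

```text
time: 14.85
tool_pos: [0.5971, 0.2653, 0.095]
tcp_rot: [2.505, 1.892, 0.011]
wrist_force: [1.5, 1.7, -0.9]
width: 0.504
```

```bash
python3 -c "
from h import *
plan([0.5081,-0.11,0.24],74.1)
c=snap('side','s13')"
```

```text
t 14.85 pos [0.5971 0.2653 0.095 ] xang 74.14 turn [ 0.006  -0.0041  0.0007] shift [-0.3854  0.0172 -0.145 ] F [ 1.47  1.66 -0.93] w 0.504 q [ 0.38  0.33  1.78 -0.    1.02 -0.91]
```

View pics/s13.png

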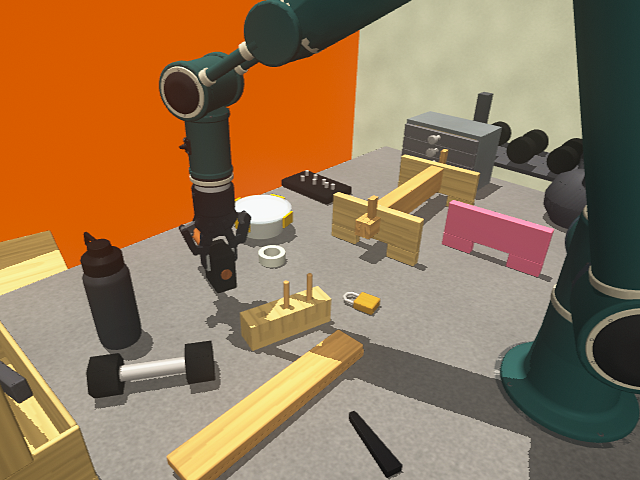

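Call:
arm_command(rows=[{"delta_rot":[0,0,0],"xyz":[0,0,-0.045],"gripper":0.03},{"delta_rot":[0,0,0],"xyz":[0,0,-0.05],"gripper":0.03},{"delta_rot":[0,0,0],"xyz":[-0.03,0.0012,-0.05],"gripper":0.03},{"delta_rot":[0,0,0],"xyz":[-0.0445,0.002,0],"gripper":0.03},{"delta_rot":[0,0,0],"xyz":[-0.0445,0.002,0],"gripper":0.03},{"delta_rot":[0,0,0],"xyz":[-0.0445,0.002,0],"gripper":0.03},{"delta_rot":[0,0,0],"xyz":[-0.0445,0.002,0],"gripper":0.03},{"delta_rot":[0,0,0],"xyz":[-0.0445,0.002,0],"gripper":0.03},{"delta_rot":[0,0,0],"xyz":[-0.0445,0.002,0],"gripper":0.03},{"delta_rot":[0,0,0],"xyz":[-0.0445,0.002,0],"gripper":0.03},{"delta_rot":[0,0,0],"xyz":[-0.0445,0.002,0],"gripper":0.03}])

```text
time: 16.0
tool_pos: [0.5041, -0.109, 0.2262]
tcp_rot: [-2.505, -1.893, 0.004]
wrist_force: [0.9, -0.3, -2.2]
width: 0.505
```

Call:
arm_command(rows=[{"delta_rot":[0,0,0],"xyz":[0,0,0],"gripper":0.03},{"delta_rot":[0,0,0],"xyz":[0,0,0],"gripper":0.03},{"delta_rot":[0,0,0],"xyz":[0,0,0],"gripper":0.03}])

```text
time: 16.3
tool_pos: [0.5055, -0.107, 0.227]
tcp_rot: [-2.505, -1.893, 0.003]
wrist_force: [-0.7, -0.3, -1.8]
width: 0.505
```

```bash
python3 -c "
from h import *
plan([0.5081,-0.11,0.20],74.1)
c=snap('wrist','w14');s=snap('side','s14'); crop(s,300,60,460,260,3.5,'s14c')"
```

```text
t 16.3 pos [ 0.5055 -0.107   0.227 ] xang 74.15 turn [-0.0025  0.0004  0.0009] shift [-0.0022  0.0033  0.027 ] F [-0.73 -0.34 -1.76] w 0.505 q [-0.26 -0.03  1.94 -0.    1.24 -1.55]
```

View pics/w14.png

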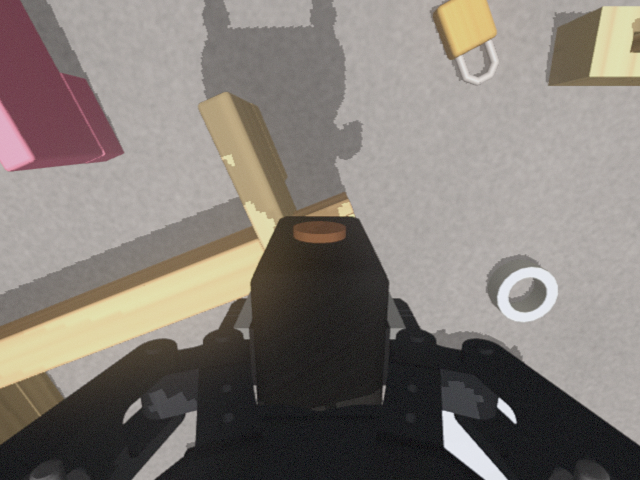

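View pics/s14c.png

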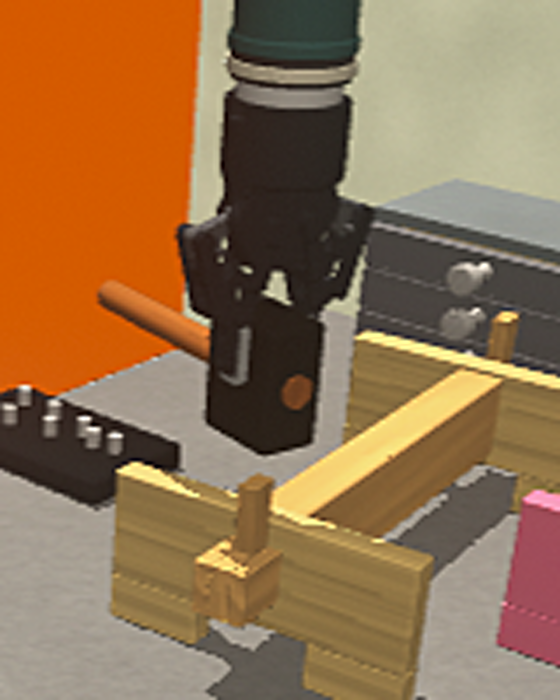

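Call:
arm_command(rows=[{"delta_rot":[0,0,0],"xyz":[-0.002,0.003,0.015],"gripper":0.03},{"delta_rot":[0,0,0],"xyz":[0,0,0.008],"gripper":0.03},{"delta_rot":[0,0,0],"xyz":[0,0,0.004],"gripper":0.03},{"delta_rot":[0,0,0],"xyz":[0,0,0],"gripper":0.03},{"delta_rot":[0,0,0],"xyz":[0,0,0],"gripper":0.03}])

```text
time: 16.9
tool_pos: [0.5083, -0.1103, 0.2009]
tcp_rot: [-2.506, -1.894, 0.002]
wrist_force: [0.6, 0.3, -2.1]
width: 0.504
```

Call:
arm_command(rows=[{"delta_rot":[0,0,0],"xyz":[0,0,0.002],"gripper":0.03},{"delta_rot":[0,0,0],"xyz":[0,0,0.002],"gripper":0.03},{"delta_rot":[0,0,0],"xyz":[0,0,0],"gripper":0.03}])

```text
time: 17.2
tool_pos: [0.5083, -0.1106, 0.1971]
tcp_rot: [2.507, 1.893, -0.001]
wrist_force: [-0.3, 0.5, -2.4]
width: 0.502
```

Call:
arm_command(rows=[{"delta_rot":[0,0,0],"xyz":[0,0,0.002],"gripper":0.03},{"delta_rot":[0,0,0],"xyz":[0,0,0],"gripper":0.03},{"delta_rot":[0,0,0],"xyz":[0,0,0],"gripper":0.03}])

```text
time: 17.5
tool_pos: [0.5084, -0.1105, 0.1951]
tcp_rot: [2.506, 1.894, -0.001]
wrist_force: [0.4, -0.0, -2.4]
width: 0.505
```

Call:
arm_command(rows=[{"delta_rot":[0,0,0],"xyz":[0,0,0.001],"gripper":0.03},{"delta_rot":[0,0,0],"xyz":[0,0,0.001],"gripper":0.03},{"delta_rot":[0,0,0],"xyz":[0,0,0],"gripper":0.03}])

```text
time: 17.8
tool_pos: [0.5083, -0.1105, 0.193]
tcp_rot: [2.507, 1.894, -0.002]
wrist_force: [-0.0, -0.4, -3.3]
width: 0.5
```

Call:
arm_command(rows=[{"delta_rot":[0,0,0],"xyz":[0,0,0.001],"gripper":0.03},{"delta_rot":[0,0,0],"xyz":[0,0,0.001],"gripper":0.03},{"delta_rot":[0,0,0],"xyz":[0,0,0],"gripper":0.03}])

```text
time: 18.1
tool_pos: [0.5088, -0.1106, 0.1914]
tcp_rot: [2.506, 1.893, -0.0]
wrist_force: [-0.5, 0.5, -1.8]
width: 0.5
```

Call:
arm_command(rows=[{"delta_rot":[0,0,0],"xyz":[0,0,0.001],"gripper":0.03},{"delta_rot":[0,0,0],"xyz":[0,0,0.001],"gripper":0.03},{"delta_rot":[0,0,0],"xyz":[0,0,0],"gripper":0.03}])

```text
time: 18.4
tool_pos: [0.5088, -0.1107, 0.1895]
tcp_rot: [2.506, 1.893, -0.001]
wrist_force: [0.1, -0.6, 0.6]
width: 0.503
```

```bash
python3 -c "
from h import *
plan([0.5081,-0.11,0.20],74.1)
s=snap('side','s15'); crop(s,320,100,420,240,5,'s15c')"
```

```text
t 18.4 pos [ 0.5088 -0.1107  0.1895] xang 74.14 turn [0.0008 0.001  0.0007] shift [ 0.0005 -0.0009 -0.0105] F [ 0.12 -0.56  0.65] w 0.503 q [-0.26  0.    1.98 -0.    1.16 -1.55]
```

View pics/s15c.png

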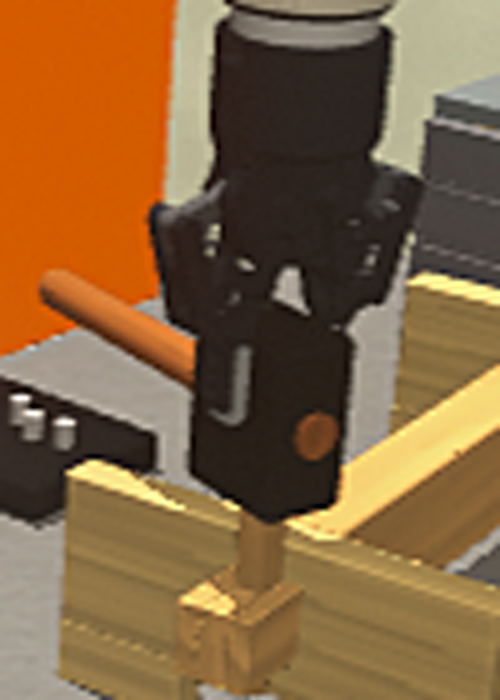

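Call:
arm_command(rows=[{"delta_rot":[0,0,0],"xyz":[0,0,0.001],"gripper":0.03},{"delta_rot":[0,0,0],"xyz":[0,0,0.001],"gripper":0.03},{"delta_rot":[0,0,0],"xyz":[0,0,0],"gripper":0.03}])

```text
time: 18.75
tool_pos: [0.5087, -0.1108, 0.1873]
tcp_rot: [2.506, 1.893, -0.001]
wrist_force: [0.4, -1.5, 0.7]
width: 0.504
```

Call:
arm_command(rows=[{"delta_rot":[0,0,0],"xyz":[0,0,0.001],"gripper":0.03},{"delta_rot":[0,0,0],"xyz":[0,0,0.001],"gripper":0.03},{"delta_rot":[0,0,0],"xyz":[0,0,0],"gripper":0.03}])

```text
time: 19.05
tool_pos: [0.5082, -0.1105, 0.1848]
tcp_rot: [-2.507, -1.894, 0.002]
wrist_force: [1.1, -1.5, 0.3]
width: 0.499
```

Call:
arm_command(rows=[{"delta_rot":[0,0,0],"xyz":[0,0,0.001],"gripper":0.03},{"delta_rot":[0,0,0],"xyz":[0,0,0.001],"gripper":0.03},{"delta_rot":[0,0,0],"xyz":[0,0,0],"gripper":0.03}])

```text
time: 19.35
tool_pos: [0.5083, -0.1105, 0.183]
tcp_rot: [2.507, 1.894, -0.002]
wrist_force: [0.4, -1.7, 1.2]
width: 0.501
```

Call:
arm_command(rows=[{"delta_rot":[0,0,0],"xyz":[0,0,0.001],"gripper":0.03},{"delta_rot":[0,0,0],"xyz":[0,0,0.001],"gripper":0.03},{"delta_rot":[0,0,0],"xyz":[0,0,0],"gripper":0.03}])

```text
time: 19.65
tool_pos: [0.5086, -0.1107, 0.1814]
tcp_rot: [2.506, 1.893, -0.001]
wrist_force: [0.6, -2.2, 2.9]
width: 0.498
```

Call:
arm_command(rows=[{"delta_rot":[0,0,0],"xyz":[0,0,0.001],"gripper":0.03},{"delta_rot":[0,0,0],"xyz":[0,0,0.001],"gripper":0.03},{"delta_rot":[0,0,0],"xyz":[0,0,0],"gripper":0.03}])

```text
time: 19.95
tool_pos: [0.5091, -0.1107, 0.181]
tcp_rot: [2.505, 1.893, 0.0]
wrist_force: [-2.4, -0.8, 9.3]
width: 0.502
```

Call:
arm_command(rows=[{"delta_rot":[0,0,0],"xyz":[0,0,0.001],"gripper":0.03},{"delta_rot":[0,0,0],"xyz":[0,0,0],"gripper":0.03}])

```text
time: 20.15
tool_pos: [0.5093, -0.1107, 0.1808]
tcp_rot: [2.505, 1.892, 0.001]
wrist_force: [-3.3, -0.4, 13.8]
width: 0.502
```

Call:
arm_command(rows=[{"delta_rot":[0,0,0],"xyz":[0,0,0.001],"gripper":0.03},{"delta_rot":[0,0,0],"xyz":[0,0,0],"gripper":0.03}])

```text
time: 20.35
tool_pos: [0.5096, -0.1107, 0.1807]
tcp_rot: [2.505, 1.892, 0.002]
wrist_force: [-4.2, -0.1, 16.4]
width: 0.502
```

Call:
arm_command(rows=[{"delta_rot":[0,0,0],"xyz":[0,0,0.001],"gripper":0.03},{"delta_rot":[0,0,0],"xyz":[0,0,0.001],"gripper":0.03},{"delta_rot":[0,0,0],"xyz":[0,0,0],"gripper":0.03}])

```text
time: 20.65
tool_pos: [0.5101, -0.1107, 0.1803]
tcp_rot: [2.504, 1.892, 0.003]
wrist_force: [-6.4, 1.2, 23.2]
width: 0.501
```

Call:
arm_command(rows=[{"delta_rot":[0,0,0],"xyz":[0,0,0.001],"gripper":0.03},{"delta_rot":[0,0,0],"xyz":[0,0,0.001],"gripper":0.03},{"delta_rot":[0,0,0],"xyz":[0,0,0],"gripper":0.03}])

```text
time: 20.95
tool_pos: [0.5106, -0.1107, 0.18]
tcp_rot: [2.503, 1.891, 0.005]
wrist_force: [-8.0, 1.9, 32.3]
width: 0.502
```

```bash
python3 -c "
from h import *
plan([0.5081,-0.11,0.20],74.1)
s=snap('side','s16'); crop(s,320,100,420,240,5,'s16c')"
```

```text
t 20.95 pos [ 0.5106 -0.1107  0.18  ] xang 74.14 turn [0.0053 0.0001 0.0006] shift [-0.     -0.0026 -0.02  ] F [-7.97  1.93 32.34] w 0.502 q [-0.26  0.01  1.99 -0.    1.14 -1.55]
```

View pics/s16c.png

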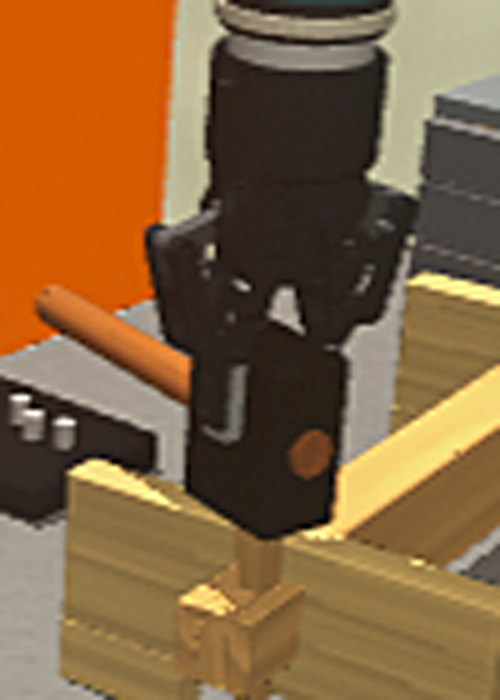

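Call:
arm_command(rows=[{"delta_rot":[0,0,0],"xyz":[0,0,0.001],"gripper":0.03},{"delta_rot":[0,0,0],"xyz":[0,0,0.001],"gripper":0.03},{"delta_rot":[0,0,0],"xyz":[0,0,0],"gripper":0.03}])

```text
time: 21.3
tool_pos: [0.5111, -0.1108, 0.1797]
tcp_rot: [2.503, 1.891, 0.006]
wrist_force: [-10.3, 2.3, 39.4]
width: 0.5
```

Call:
arm_command(rows=[{"delta_rot":[0,0,0],"xyz":[0,0,0.001],"gripper":0.03},{"delta_rot":[0,0,0],"xyz":[0,0,0],"gripper":0.03}])

```text
time: 21.5
tool_pos: [0.5115, -0.1107, 0.1794]
tcp_rot: [2.502, 1.89, 0.007]
wrist_force: [-11.2, 2.8, 41.9]
width: 0.503
```

Call:
arm_command(rows=[{"delta_rot":[0,0,0],"xyz":[0,0,-0.004],"gripper":0.03},{"delta_rot":[0,0,0],"xyz":[0,0,-0.006],"gripper":0.03},{"delta_rot":[0,0,0],"xyz":[0,0,-0.01],"gripper":0.03},{"delta_rot":[0,0,0],"xyz":[0,0,-0.03],"gripper":0.03},{"delta_rot":[0,0,0],"xyz":[0.04,-0.002,-0.01],"gripper":0.03},{"delta_rot":[0,0,0],"xyz":[0.04,-0.002,0],"gripper":0.03},{"delta_rot":[0,0,0],"xyz":[0.04,-0.002,0],"gripper":0.03},{"delta_rot":[0,0,0],"xyz":[0,0,0],"gripper":0.03},{"delta_rot":[0,0,0],"xyz":[0,0,0],"gripper":0.03}])

```text
time: 22.4
tool_pos: [0.5343, 0.0076, 0.2285]
tcp_rot: [-2.503, -1.896, 0.006]
wrist_force: [0.3, -0.1, -3.2]
width: 0.498
```

```bash
python3 ws.py m2
python3 - <<'E'
from h import *
plan([0.5945,0.2635,0.10],74.1)
a=np.radians(96.05); ex=np.array([np.cos(a),np.sin(a)]); ey=np.array([-ex[1],ex[0]])
for f in ("m1top","m2top","m1side","m2side"):
    c=load(f); P=cloud(c);X,Y,Z=P[...,0],P[...,1],P[...,2]
    m=(abs(Z-.12)<.0015)&(abs(X-.51)<.13)&(abs(Y+.135)<.05); Q=P[m]; x=Q[:,:2]@ex; y=Q[:,:2]@ey+.495
    sel=abs(y)>.03
    print(f,"panel top x",np.percentile(x[sel],[3,50,97]),x[sel].mean(),sel.sum())
c=load("m2top"); crop(c,370,170,430,290,5,"m2tc")
E
```

```text
side wedge top z 0.14086034662251729 30 ((510.7818908691406, -110.59923553466797), (14.89367961883545, 24.928499221801758), 7.6404032707214355)
top wedge top z 0.14227234372168668 12 ((510.4809875488281, -104.4080810546875), (11.942678451538086, 10.91110897064209), 9.329054832458496)
t 22.5 pos [0.5345 0.0061 0.2289] xang 74.14 turn [-0.0028  0.0019  0.0006] shift [ 0.264  -0.0128  0.1289] F [ 0.37 -0.36 -2.97] w 0.503 q [-0.03  0.    1.9  -0.    1.24 -1.33]
m1top panel top x [-0.19920268 -0.1881422  -0.17712211] -0.1882111408816672 285
m2top panel top x [-0.19951576 -0.17859373 -0.17782063] -0.18450387450303357 7
m1side panel top x [-0.19836625 -0.18552046 -0.17605595] -0.18636609715204616 291
m2side panel top x [-0.19944    -0.18817649 -0.17699761] -0.18801681478021776 242
```

View pics/m2sc.png

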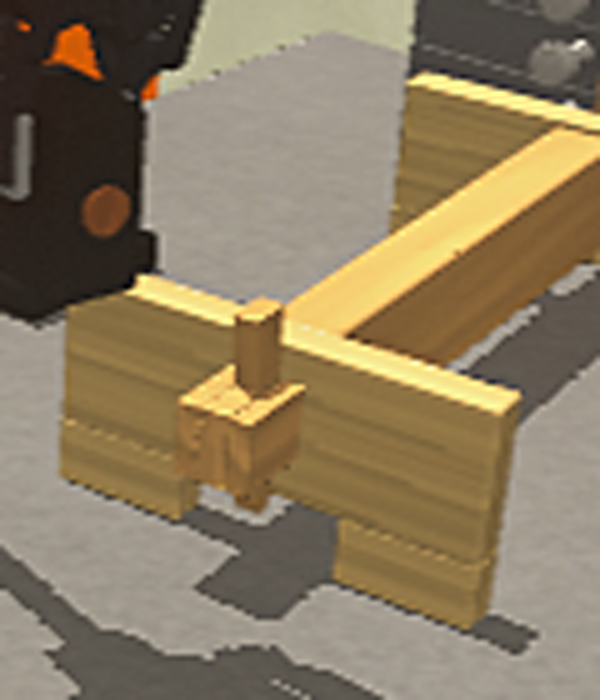

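Call:
arm_command(rows=[{"delta_rot":[0,0,0],"xyz":[0.044,-0.0021,0],"gripper":0.03},{"delta_rot":[0,0,0],"xyz":[0.044,-0.0021,0],"gripper":0.03},{"delta_rot":[0,0,0],"xyz":[0.044,-0.0021,0],"gripper":0.03},{"delta_rot":[0,0,0],"xyz":[0.044,-0.0021,0],"gripper":0.03},{"delta_rot":[0,0,0],"xyz":[0.044,-0.0021,0],"gripper":0.03},{"delta_rot":[0,0,0],"xyz":[0.044,-0.0021,0.03],"gripper":0.03},{"delta_rot":[0,0,0],"xyz":[0,0,0.04],"gripper":0.03},{"delta_rot":[0,0,0],"xyz":[0,0,0.04],"gripper":0.03},{"delta_rot":[0,0,0],"xyz":[0,0,0.04],"gripper":0.03},{"delta_rot":[0,0,0],"xyz":[0,0,0.025],"gripper":0.03},{"delta_rot":[0,0,0],"xyz":[0,0,0],"gripper":0.03},{"delta_rot":[0,0,0],"xyz":[0,0,0],"gripper":0.03}])

```text
time: 23.7
tool_pos: [0.5948, 0.2599, 0.0563]
tcp_rot: [-2.508, -1.892, 0.004]
wrist_force: [0.7, -0.3, -1.6]
width: 0.501
```

```bash
python3 -c "
from h import *
plan([0.5945,0.2635,0.041],74.1)"
```

```text
t 23.7 pos [0.5948 0.2599 0.0563] xang 74.05 turn [-0.0015  0.0019 -0.0008] shift [ 0.0033 -0.0013  0.0153] F [ 0.66 -0.26 -1.64] w 0.501 q [ 0.37  0.37  1.81 -0.    0.96 -0.92]
```

Call:
arm_command(rows=[{"delta_rot":[0,0,0],"xyz":[0,0,0.007],"gripper":0.03},{"delta_rot":[0,0,0],"xyz":[0,0,0.004],"gripper":0.03},{"delta_rot":[0,0,0],"xyz":[0,0,0],"gripper":0.03}])

```text
time: 24.0
tool_pos: [0.5952, 0.2612, 0.0465]
tcp_rot: [2.506, 1.893, 0.0]
wrist_force: [0.4, 0.6, -2.9]
width: 0.503
```

Call:
arm_command(rows=[{"delta_rot":[0,0,0],"xyz":[0,0,0.002],"gripper":0.03},{"delta_rot":[0,0,0],"xyz":[0,0,0],"gripper":0.03}])

```text
time: 24.2
tool_pos: [0.5948, 0.2613, 0.044]
tcp_rot: [2.506, 1.894, -0.001]
wrist_force: [0.3, 0.6, -3.0]
width: 0.501
```

Call:
arm_command(rows=[{"delta_rot":[0,0,0],"xyz":[0,0,0.002],"gripper":0.03},{"delta_rot":[0,0,0],"xyz":[0,0,0],"gripper":0.03}])

```text
time: 24.4
tool_pos: [0.5946, 0.2612, 0.0415]
tcp_rot: [2.506, 1.894, -0.002]
wrist_force: [0.5, -1.3, -3.3]
width: 0.505
```

Call:
arm_command(rows=[{"delta_rot":[0,0,0],"xyz":[0,0,0.001],"gripper":0.03},{"delta_rot":[0,0,0],"xyz":[0,0,0.001],"gripper":0.03},{"delta_rot":[0,0,0],"xyz":[0,0,0],"gripper":0.03}])

```text
time: 24.7
tool_pos: [0.5948, 0.2613, 0.0408]
tcp_rot: [2.506, 1.894, -0.001]
wrist_force: [-4.9, -1.5, 3.8]
width: 0.497
```

Call:
arm_command(rows=[{"delta_rot":[0,0,0],"xyz":[0,0,0.001],"gripper":0.03},{"delta_rot":[0,0,0],"xyz":[0,0,0],"gripper":0.03}])

```text
time: 24.9
tool_pos: [0.5948, 0.2613, 0.0408]
tcp_rot: [2.506, 1.894, -0.001]
wrist_force: [-5.1, -1.7, 9.8]
width: 0.504
```

On the table. Release and rise.

Call:
arm_command(rows=[{"delta_rot":[0,0,0],"xyz":[0,0,-0.001],"gripper":0.03},{"delta_rot":[0,0,0],"xyz":[0,0,0],"gripper":0.085},{"delta_rot":[0,0,0],"xyz":[0,0,0],"gripper":0.085},{"delta_rot":[0,0,0],"xyz":[0,0,0],"gripper":0.085},{"delta_rot":[0,0,0],"xyz":[0,0,0],"gripper":0.085},{"delta_rot":[0,0,0],"xyz":[0,0,-0.02],"gripper":0.085},{"delta_rot":[0,0,0],"xyz":[0,0,-0.04],"gripper":0.085},{"delta_rot":[0,0,0],"xyz":[0,0,-0.04],"gripper":0.085},{"delta_rot":[0,0,0],"xyz":[0,0,-0.04],"gripper":0.085},{"delta_rot":[0,0,0],"xyz":[0,0,0],"gripper":0.085},{"delta_rot":[0,0,0],"xyz":[0,0,0],"gripper":0.085}])

```text
time: 26.0
tool_pos: [0.5959, 0.2617, 0.1815]
tcp_rot: [2.506, 1.893, 0.004]
wrist_force: [-0.7, 0.1, -0.6]
width: 0.994
```

```bash
python3 ws.py m3
python3 - <<'E'
from h import *
a=np.radians(96.05); ex=np.array([np.cos(a),np.sin(a)]); ey=np.array([-ex[1],ex[0]])
for f in ("m1top","m3top","m1side","m3side"):
    c=load(f); P=cloud(c);X,Y,Z=P[...,0],P[...,1],P[...,2]
    m=(abs(Z-.12)<.0015)&(abs(X-.51)<.13)&(abs(Y+.135)<.05); Q=P[m]; x=Q[:,:2]@ex; y=Q[:,:2]@ey+.495
    sel=(abs(y)>.03)
    print(f,"panel top x",np.percentile(x[sel],[3,50,97]),sel.sum())
E
```

```text
side wedge top z 0.14045042955286324 35 ((510.0008850097656, -111.50924682617188), (14.946456909179688, 29.503480911254883), 4.431700229644775)
top wedge top z 0.141872367214619 24 ((511.9443054199219, -110.12799072265625), (23.685089111328125, 12.991395950317383), 87.70159912109375)
m1top panel top x [-0.19920268 -0.1881422  -0.17712211] 285
m3top panel top x [-0.20040209 -0.18941969 -0.17868919] 276
m1side panel top x [-0.19836625 -0.18552046 -0.17605595] 291
m3side panel top x [-0.20032909 -0.18767724 -0.17789916] 280
```

View pics/m3side.png

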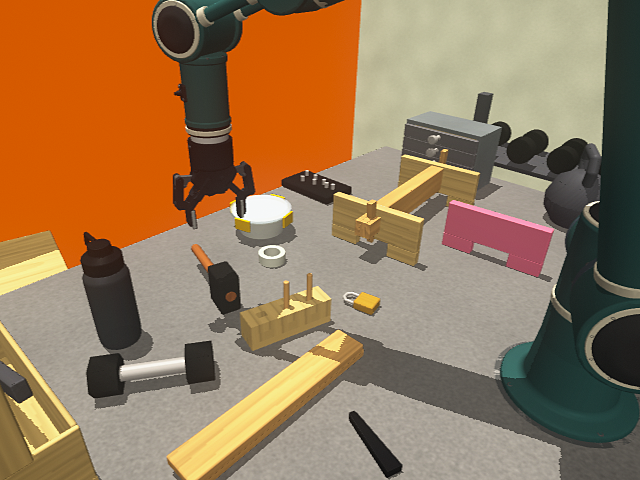

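View pics/m3top.png

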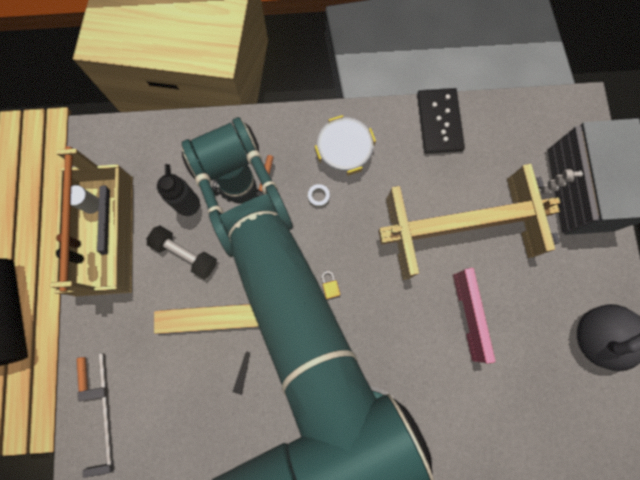

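```bash
python3 -c "
from workcell import bot
print(bot.finish_job())"
```

```text
the job is handed in; nothing more can be done
None
```

The wedge is in the slot and driven tight, the mallet is back on the table, and the job was handed in at about 26 s of the 66 s allowed. `finish_job()` reports no verdict, so what follows rests on my own checks.

- **Wedge placed:** I took the wooden wedge from the block and stood it in the tenon slot with its flat side to the panel. I let go of it with its top about 154 mm above the table.
- **Driven home:** I held the mallet by its head and drove the wedge with a slow push instead of separate taps. It slid about 12 mm under a few newtons, then stopped and stiffened. I took the vertical push up to about 44 N, plus about 11 N sideways, which stays below the 60 N limit.
- **Mallet returned:** I set it down where it had stood, roughly 0.4 m from the slot.

**Last checks:**
- The side and top pictures put the wedge top at 140 to 142 mm. Its height did not change after the mallet came off.
- The panel had moved in about 1.2 to 2.2 mm (1.3 to 1.9 mm by the medians). That fits it being home, but the camera calibration is only good to about 2 mm.
- The mallet was standing at rest, and the bystanders in view looked unmoved.

**Not confirmed or disagreeing:**
- I could not measure the force the wedge holds on the tenon by itself. I judged it tight from the sharp rise in resistance.
- The side and top views differ by about 1.5 mm on the height of the wedge top.
- The wrist force reading was noisy by about 1 N.

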